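# Shake the washed bushes out of their tins into the cutter case

## Task

Use the thin blade tool in the slot at the front of the wooden case to lever its lid open, swing the lid right back, then shake each upturned tin over the case until it gets no lighter and every bush has dropped into the case. Stand both tins upside down on the drain plate again, lay the blade tool back on its rubber mat and shut the lid fully over the bushes. Leave the grinding wheel, the bottle and the vee block alone.

Things in the scene. Friction and masses are not known exactly. Their poses are not given: they have to be found in the camera images.
- case: wooden case fixed to the bench, 180 mm deep (its x) by 210 mm wide (its y) and 70 mm high, 10 mm walls and floor, hinged lid. Origin at the centre of its underside; x points from front to hinge. In the middle of the front wall (at x = -90 mm), directly under the lid, is a slot 86 mm wide and 15 mm high (55 to 70 mm above the bench) that opens into the case, over a brass strip
- lid (a joint): hinge of the case's lid, rad: 0 shut, 1.75 fully open (leaning back past upright). The lid is a light wooden plate 180 x 210 x 8 mm, 160 g, flush with the case all round, with no handle; a stiff hinge keeps it wherever it is left, also nearly shut; about 2 N under its front edge lifts it
- lid_hinge (a point): middle of the lid's hinge line, at the top of the back wall (case x = +90 mm, 70 mm above the bench); the line runs along the case's y
- lid_edge (a point): middle of the lid's front lower edge, 180 mm from the hinge line; moves with the lid
- mat: black rubber mat 270 x 130 x 4 mm fixed on the bench, where the blade tool lies; origin at the centre of its underside, x along its length
- blade_grip (a point): thin blade tool, 210 mm long, 110 g: orange handle 100 x 26 x 26 mm lying flat, straight steel blade 110 mm long, 30 mm wide and 3 mm thick at half the handle's height. Point in the handle at half height, 30 mm behind the handle's front end and 70 mm before its rear end, near the centre of mass; x points to the blade tip, which is 140 mm from here
- blade_tip (a point): end of the blade tool's blade, in the middle of its thickness
- rack: aluminium drain plate 300 x 135 x 8 mm fixed on the bench, with grey stripes; origin at the centre of its underside, x along its length; the tins stand on it 75 mm either side of its centre
- tin_a_knob (a point): grey square tin standing upside down on the drain plate (either tin at either end), 96 x 96 mm, 41 mm high, about 280 g empty (varies), with a black square handle knob 34 x 34 x 34 mm on its upturned bottom, sides parallel to the tin's; 75 mm high overall. Point at the knob's centre, 58 mm above the mouth plane; z is up while upside down, x and y along the sides
- tin_a_mouth (a point): mouth of the grey tin, facing down: point at its centre, in the mouth plane. A turned-in rim 24 mm wide, 4 mm thick leaves a 44 x 44 mm opening; inside 92 x 92 x 34 mm. Up to 3 bushes stand on the rim by friction, each at the middle of a side wall; shaken smartly sideways (along both directions of the sides) they slide in 9 mm or more and drop out
- tin_b_knob (a point): blue square tin standing upside down on the drain plate (either tin at either end), 96 x 96 mm, 41 mm high, about 280 g empty (varies), with a black square handle knob 34 x 34 x 34 mm on its upturned bottom, sides parallel to the tin's; 75 mm high overall. Point at the knob's centre, 58 mm above the mouth plane; z is up while upside down, x and y along the sides
- tin_b_mouth (a point): mouth of the blue tin, facing down: point at its centre, in the mouth plane. A turned-in rim 24 mm wide, 4 mm thick leaves a 44 x 44 mm opening; inside 92 x 92 x 34 mm. Up to 3 bushes stand on the rim by friction, each at the middle of a side wall; shaken smartly sideways (along both directions of the sides) they slide in 9 mm or more and drop out
- bush1_mid (a point): brass bush, a short round plug 28 mm in diameter and 24 mm long, about 80 g; point at its centre. At the start it stands inside the grey tin, upright on the turned-in rim of the mouth, hidden by the tin. Not every bush is there in every run
- bush2_mid (a point): brass bush, a short round plug 28 mm in diameter and 24 mm long, about 80 g; point at its centre. At the start it stands inside the grey tin, upright on the turned-in rim of the mouth, hidden by the tin. Not every bush is there in every run
- bush3_mid (a point): brass bush, a short round plug 28 mm in diameter and 24 mm long, about 80 g; point at its centre. At the start it stands inside the grey tin, upright on the turned-in rim of the mouth, hidden by the tin. Not every bush is there in every run
- bush4_mid (a point): brass bush, a short round plug 28 mm in diameter and 24 mm long, about 80 g; point at its centre. At the start it stands inside the blue tin, upright on the turned-in rim of the mouth, hidden by the tin. Not every bush is there in every run
- bush5_mid (a point): brass bush, a short round plug 28 mm in diameter and 24 mm long, about 80 g; point at its centre. At the start it stands inside the blue tin, upright on the turned-in rim of the mouth, hidden by the tin. Not every bush is there in every run
- bush6_mid (a point): brass bush, a short round plug 28 mm in diameter and 24 mm long, about 80 g; point at its centre. At the start it stands inside the blue tin, upright on the turned-in rim of the mouth, hidden by the tin. Not every bush is there in every run
- wheel: bystander: white grinding wheel, 120 mm across, 20 mm thick, lying flat; origin at the centre of its underside
- oil: bystander: yellow bottle, 60 mm across, 150 mm high; origin at the centre of its underside
- vee: bystander: steel vee block 90 x 70 x 60 mm; origin at the centre of its underside
Things that resemble listed ones, but are neither listed nor needed, are in the scene too. There is more than one size of the part that bears tin_b_knob; the job needs the middle-sized.

How it is judged (in metres and radians):
On the way, in this order (a step that is already met when the one before it is completed fails the run):
1. the lid is levered up with the blade tool (value of joint lid above 0.12 rad and contact force between blade and lid above 0.2 N), for 0.1 s.
2. the lid is swung right back (value of joint lid above 1.45 rad), for 0.2 s.
3. every bush has dropped into the open case (value of joint lid above 1 rad and x of bush1_mid in the frame of case between -0.085 and 0.085 m and y of bush1_mid in the frame of case between -0.1 and 0.1 m and z of each of bush1_mid, bush2_mid, bush3_mid, bush4_mid, bush5_mid, bush6_mid in the frame of case below 0.06 m and x of bush2_mid in the frame of case between -0.085 and 0.085 m and y of bush2_mid in the frame of case between -0.1 and 0.1 m and x of bush3_mid in the frame of case between -0.085 and 0.085 m and y of bush3_mid in the frame of case between -0.1 and 0.1 m and x of bush4_mid in the frame of case between -0.085 and 0.085 m and y of bush4_mid in the frame of case between -0.1 and 0.1 m and x of bush5_mid in the frame of case between -0.085 and 0.085 m and y of bush5_mid in the frame of case between -0.1 and 0.1 m and x of bush6_mid in the frame of case between -0.085 and 0.085 m and y of bush6_mid in the frame of case between -0.1 and 0.1 m), for 0.2 s.
At the end, for the whole second after the job is handed in: every bush is inside the case, the lid is shut (within 0.05 rad), both tins stand upside down (within 0.12 rad) on the drain plate with their centres over it, and the blade tool lies flat with its handle point over the rubber mat (value of joint lid below 0.05 rad and x of bush1_mid in the frame of case between -0.085 and 0.085 m and y of bush1_mid in the frame of case between -0.1 and 0.1 m and z of each of bush1_mid, bush2_mid, bush3_mid, bush4_mid, bush5_mid, bush6_mid in the frame of case below 0.06 m and x of bush2_mid in the frame of case between -0.085 and 0.085 m and y of bush2_mid in the frame of case between -0.1 and 0.1 m and x of bush3_mid in the frame of case between -0.085 and 0.085 m and y of bush3_mid in the frame of case between -0.1 and 0.1 m and x of bush4_mid in the frame of case between -0.085 and 0.085 m and y of bush4_mid in the frame of case between -0.1 and 0.1 m and x of bush5_mid in the frame of case between -0.085 and 0.085 m and y of bush5_mid in the frame of case between -0.1 and 0.1 m and x of bush6_mid in the frame of case between -0.085 and 0.085 m and y of bush6_mid in the frame of case between -0.1 and 0.1 m and x of tin_a_knob in the frame of rack between -0.14 and 0.14 m and y of tin_a_knob in the frame of rack between -0.06 and 0.06 m and z of tin_a_knob in the frame of rack between 0.05 and 0.075 m and angle between each of tin_a_knob, tin_b_knob's own z axis and vertical below 0.12 rad and x of tin_b_knob in the frame of rack between -0.14 and 0.14 m and y of tin_b_knob in the frame of rack between -0.06 and 0.06 m and z of tin_b_knob in the frame of rack between 0.05 and 0.075 m and x of blade_grip in the frame of mat between -0.135 and 0.135 m and y of blade_grip in the frame of mat between -0.065 and 0.065 m and z of blade_grip in the frame of mat between 0.005 and 0.035 m); the robot touches nothing.
It fails at once if the grinding wheel is pushed aside by more than 3 cm (distance of wheel from where it was at the start of the episode above 0.03 m).
It fails at once if the bottle is pushed aside by more than 3 cm (distance of oil from where it was at the start of the episode above 0.03 m).
It fails at once if the vee block is pushed aside by more than 3 cm (distance of vee from where it was at the start of the episode above 0.03 m).
Of bush1, bush2, bush3, bush4, bush5, bush6 only 3 to 5 are there at a start; the rules pass over those that are not, and their reading is None.
At some moment in a run one of blade, tin_a, tin_b may be knocked a few centimetres aside while the robot is not near it.
It also fails if it takes over 210 s, if anything falls off the work surface, if the arm or the gripper's body presses on something with over 40 N, if the wrist force passes 120 N, or if a joint passes its speed limit or range.

## Robot

A 7-joint arm with a two-finger parallel gripper is mounted at the origin on the work surface. World frame = base frame: x ahead of the robot, y to its left, z up, the work surface at z = 0. Lengths are in m, angles in degrees, forces in N, time in s.
With the tool pointing down it reaches from about 0.425 to 1.025 m from the base axis. Payload 3.6 kg.
Tool frame: the origin (TCP) lies between the finger pads; the fingertips stand 19 mm ahead of it and the grasp point (between the pads) is the TCP; z points along the fingers, y is the direction in which the jaws open and shut (so a half turn about z gives the same grasp; the last joint's range is limited). The gripper opens to 85 mm and grips with 20 to 120 N. Pads are 22 mm wide; open, the fingers measure 114 mm over their backs; the gripper's body (76 mm by 85 mm) begins 54 mm behind the grasp point. The pads swing forward as they close: fully open they stand 13 mm farther back than shut.
Start: joints at [-72.622, 33.873, 2.773, 92.16, -1.908, 54.013, -1.931], TCP at [0.28, 0.669, 0.25] pointing down, gripper open.
Joint ranges: [-153.93, 153.93], [-27.13, 128.08], [-72.61, 78.16], [10.71, 143.7], [-87.88, 267.88], [4.46, 118.87], [-176.78, 176.78]. Speed limits (degrees/s): [147.25, 147.25, 180, 180, 180, 180, 180].

## Interface

Orientations are given as a 3x3 rotation matrix whose columns are the frame's x, y, z axes.
In Python, from workcell import manip gives the robot as it stands. The module is installed in compiled form; this text tells all that it offers.
- The arm moves only by the tool arm_command, never from a script. Its argument "rows" is a list that holds one entry, the list of rows, each a list of 7 numbers: the turn, a rotation vector about the tool's x, y, z in rad, then the shift along the tool's x, y, z in m, then the closure, from 0 (fully open) to 1 (shut). In form: [[[ax, ay, az, dx, dy, dz, grip], ...]]. A call has exactly 10 rows; each row shifts and turns the commanded pose from where the row before left it, along the tool's axes as they then stand; what a row does not reach is not made up. A row lasts 1/12 s, in which the tool goes at most 41.7 mm and 7.16 degrees, less where a joint would pass 70% of its speed; a pose out of reach is approached as far as the arm can. A call with a gripper value outside its range is refused whole. The fingers move at their own pace and stop on an object; "grip_force" is the grip in N (left out, the last holds). Time passes only in rows, so rows that do not move let the fingers close, or fill a call up. It gives the time, the measured TCP pose, the force and the opening at its end, in the units of the state.
- manip.sense(): the state, without advancing time (a new reading comes with each control period).
- manip.get_image(name): name is "scene" or "side" or "wrist"; returns the picture (400x640x3 uint8, red, green, blue); there is no depth.
- manip.calibration(name): a dict with "fx", "fy", "cx", "cy" (pixels), "D" ([k1, k2, p1, p2, k3] as OpenCV has them; the pictures are not rectified), "camera_from_world" (4x4, takes a point from world to camera coordinates); the wrist camera has in their place "T_tool_cam" (4x4, takes a point from camera to tool coordinates, whose origin is the TCP and whose axes are the flange's). Camera axes: x right, y down, z forward; pixel columns grow to the right and rows downward; lengths in m; the calibration is good to about 2 mm. A picture is of the moment at which its call begins: read the wrist's pose just before it. calibration takes no time and is no camera call.
- manip.close_job(): hands the job in, once; it reports no verdict.
Trained networks look in the newest picture that a camera, given by its name, has taken for a name from the list of things; names that differ only in an ending like _2 or _b are one class to them, and where a whole thing is asked for, a point or a joint stands for the part that bears it (a point fixed in the world has none). Each returns a list of dicts, best first, with "score" (0 to 1); they miss things now and then, are a little off and sometimes report something else, mostly with a low value. They report only what shows in the picture. A call takes as long as a camera call. They do not tell look-alikes from the thing itself.
- manip.masks_of(thing, camera): "region" (400x640 bool, what is visible of it).
- manip.mark_of(thing, camera): "location" ([x, y, z] in m, in world coordinates, good to about 4 mm: a listed point, or the origin of a listed thing).
The state is a dict: "time": time; "q": joint angles; "joint_vel": joint speeds; "joint_efforts": joint torques, N m; "tool_pos": TCP position; "eef_rot": TCP orientation; "force": force on the tool from outside, world axes, zero at the start; "ft_torque": the same for the moment, N m; "opening": finger opening in m.
Only numpy, scipy, OpenCV 4.12 (cv2) and the standard library are available. Lean on these libraries where they do the work, as an engineer would, in place of code of your own. Each camera call takes 0.05 s, during which the arm holds its last target.

## Working session

There is one attempt and no reset: what is moved stays moved. The work goes in short steps, Python scripts to look and compute and a tool call to move; the robot and the scene stay as the last step left them, time stands still between calls to the robot, and variables do not carry over. Pictures are saved under pics/ and viewed, and the job is handed in when it is done.

Besides the shell and the picture viewer there is one more tool, called as a command line: name --argument value ..., lists and objects as JSON in quotes. arm_command: Moves the arm, as the interface text tells. Its arguments: {"type":"object","properties":{"rows":{"type":"array","items":{"type":"array","items":{"type":"array","items":{"type":"number"}}}},"grip_force":{"type":"number"}},"required":["rows"]}

```bash
ls; mkdir -p pics; python3 - <<'E'
from workcell import manip
import cv2
s=manip.sense(); print(s)
for n in ["scene","side","wrist"]:
    im=manip.get_image(n); cv2.imwrite(f"pics/{n}0.png",im[:,:,::-1])
    print(n,manip.calibration(n))
E
```

```text
pics
{'time': 0.0, 'q': array([-72.6234077 ,  33.92677122,   2.76627596,  92.23511678,
        -1.90815681,  54.01039197,  -1.9321106 ]), 'joint_vel': array([-0.07662581, -0.04836713, -0.00221475,  0.02066187,  0.06815741,
        0.10910145,  0.07681982]), 'joint_efforts': array([ 2.37212123e-05, -5.48688447e+01,  1.54635094e+00, -1.98124051e+01,
        9.38937475e-03,  8.64930335e-03,  2.14379997e-05]), 'tool_pos': array([0.27985945, 0.66798026, 0.24913567]), 'eef_rot': array([[-9.22338919e-01,  3.86381108e-01, -7.46423947e-04],
       [ 3.86381813e-01,  9.22336599e-01, -2.07211318e-03],
       [-1.12171263e-04, -2.19959527e-03, -9.99997575e-01]]), 'force': array([-0.40629327,  0.63148026,  0.40496449]), 'ft_torque': array([ 0.01639649, -0.02672662,  0.03521459]), 'opening': 0.0852581000318215}
scene {'fx': 379.04641079778264, 'fy': 379.04641079778264, 'cx': 319.1219681306292, 'cy': 197.1484374888465, 'D': array([-0.08234305,  0.        ,  0.        ,  0.        ,  0.        ]), 'camera_from_world': array([[ 0.7564588 ,  0.6540343 ,  0.00303651, -0.37101897],
       [ 0.50153822, 
[... 446 characters left out ...]
343565, -0.4408311 , -0.75627899,  0.30636128],
       [ 0.53928857,  0.53054432, -0.65398056,  1.29114331],
       [ 0.        ,  0.        ,  0.        ,  1.        ]])}
wrist {'fx': 297.5748418973525, 'fy': 297.5748418973525, 'cx': 319.31979847285464, 'cy': 201.56912270420142, 'D': array([0.003612, 0.      , 0.      , 0.      , 0.      ]), 'T_tool_cam': array([[-1.29075823e-03, -9.59545314e-01, -2.81551282e-01,
         7.22423697e-02],
       [ 9.99999002e-01, -1.40024596e-03,  1.87683431e-04,
         9.40919114e-04],
       [-5.74331801e-04, -2.81550758e-01,  9.59546164e-01,
        -1.24111211e-01],
       [ 0.00000000e+00,  0.00000000e+00,  0.00000000e+00,
         1.00000000e+00]])}
```

View pics/scene0.png

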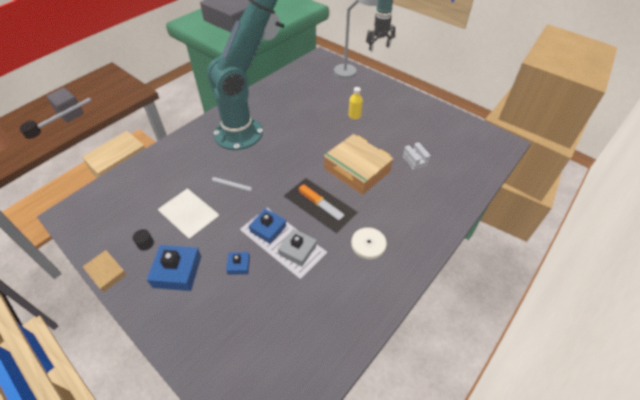

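View pics/side0.png

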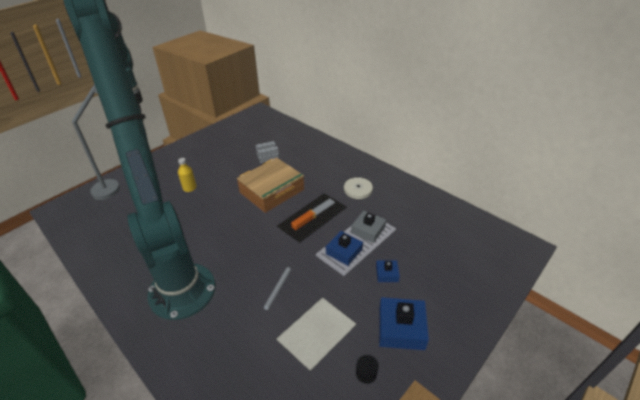

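View pics/wrist0.png

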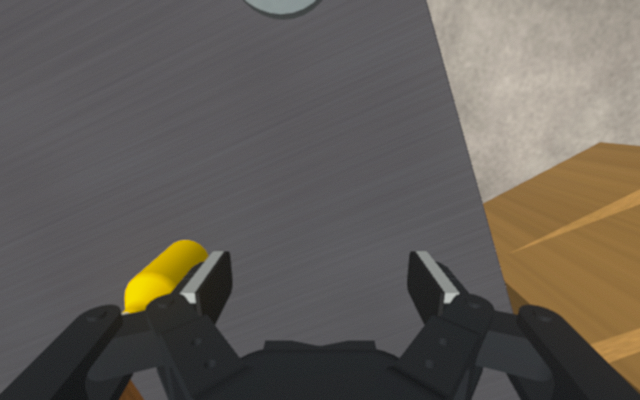

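```bash
python3 - <<'E'
from workcell import manip
import numpy as np
np.set_printoptions(precision=3,suppress=True)
for c in ["scene","side"]:
    for t in ["case","lid_hinge","lid_edge","mat","blade_grip","blade_tip","rack","tin_a_knob","tin_b_knob","wheel","oil","vee"]:
        r=manip.mark_of(t,c)
        print(c,t,[(round(d['score'],2),np.round(d['location'],3).tolist()) for d in r[:4]])
print(manip.sense()['time'])
E
```

```text
scene case [(0.7, [0.549, 0.176, 0.005]), (0.21, [0.568, -0.289, -0.004])]
scene lid_hinge [(0.64, [0.555, 0.261, 0.067]), (0.34, [0.639, -0.284, 0.064])]
scene lid_edge [(0.87, [0.546, 0.081, 0.068])]
scene mat [(0.83, [0.552, -0.067, -0.002])]
scene blade_grip [(0.81, [0.524, -0.067, 0.017]), (0.25, [0.546, 0.174, 0.005])]
scene blade_tip [(0.78, [0.659, -0.073, 0.017])]
scene rack [(0.83, [0.567, -0.287, -0.004]), (0.58, [0.66, -0.075, 0.018])]
scene tin_a_knob [(0.8, [0.639, -0.285, 0.068]), (0.17, [0.553, 0.262, 0.068])]
scene tin_b_knob [(0.93, [0.52, -0.456, 0.04]), (0.85, [0.491, -0.283, 0.064]), (0.8, [0.381, -0.611, 0.077])]
scene wheel [(0.84, [0.805, -0.094, -0.002])]
scene oil [(0.68, [0.319, 0.452, 0.0]), (0.65, [0.707, 0.379, 0.002])]
scene vee [(0.93, [0.705, 0.376, 0.002]), (0.71, [0.802, -0.095, -0.0])]
side case [(0.82, [0.547, 0.17, 0.002])]
side lid_hinge [(0.64, [0.553, 0.258, 0.07]), (0.29, [0.547, 0.17, 0.001])]
side lid_edge [(0.91, [0.544, 0.081, 0.067]), (0.37, [0.318, 0.453, -0.0]), (0.15, [0.554, -0.075, 0.002])]
side mat [(0.76, [0.554, -0.076, 0.002])]
side blade_grip [(0.75, [0.521, -0.069, 0.019])]
side blade_tip [(0.67, [0.66, -0.074, 0.01])]
side rack [(0.66, [0.563, -0.28, 0.001]), (0.59, [0.703, 0.377, -0.005])]
side tin_a_knob [(0.91, [0.635, -0.288, 0.064]), (0.41, [0.802, -0.098, 0.003])]
side tin_b_knob [(0.87, [0.489, -0.285, 0.07]), (0.85, [0.518, -0.45, 0.037]), (0.78, [0.38, -0.607, 0.074])]
side wheel [(0.84, [0.799, -0.1, 0.004])]
side oil [(0.67, [0.318, 0.457, -0.0])]
side vee [(0.67, [0.707, 0.376, -0.005])]
1.35
```

```bash
cat > h.py <<'E'
from workcell import manip
import numpy as np, cv2, json
from scipy.spatial.transform import Rotation as Rn
np.set_printoptions(precision=4,suppress=True)
def Rdown(yaw):
    a=np.radians(yaw); x=np.array([np.cos(a),np.sin(a),0]); z=np.array([0,0,-1.])
    return np.stack([x,np.cross(z,x),z],1)
def plan(wps, grip, start=None, vmax=0.036, wmax=0.115, pad=True):
    """wps: list of (pos, R or yaw[, grip][, n]); prints calls of 10 rows"""
    s=manip.sense()
    p0,R0=(s['tool_pos'],s['eef_rot']) if start is None else start
    rows=[]
    for w in wps:
        p1=np.array(w[0],float); R1=Rdown(w[1]) if np.isscalar(w[1]) else w[1]
        g=w[2] if len(w)>2 and w[2] is not None else grip
        rv=Rn.from_matrix(R0.T@R1).as_rotvec()
        n=max(1,int(np.ceil(np.linalg.norm(p1-p0)/vmax)),int(np.ceil(np.linalg.norm(rv)/wmax)))
        if len(w)>3 and w[3]: n=max(n,w[3])
        if w is wps[-1] and pad: n+=(-(len(rows)+n))%10
        for k in range(n):
            Rk=R0@Rn.from_rotvec(rv*(k)/n).as_matrix()
            d=Rk.T@((p1-p0)/n)
            rows.append(np.r_[rv/n,d,g])
        p0,R0=p1,R1
    for i in range(0,len(rows),10):
        print(json.dumps([[[0.0 if abs(v)<6e-5 else round(float(v),4) for v in r] for r in rows[i:i+10]]]).replace(' ',''))
def st():
    s=manip.sense(); R=s['eef_rot']
    print('t',round(s['time'],2),'pos',s['tool_pos'],'yaw',round(np.degrees(np.arctan2(R[1,0],R[0,0])),2),'tilt',round(np.degrees(np.arccos(-R[2,2])),2),'F',s['force'],'T',s['ft_torque'],'op',round(s['opening'],4),'q',np.round(s['q'],0))
    return s
def snap(cam,fn,crop=None,scale=1):
    s=manip.sense(); im=manip.get_image(cam)
    o=im[:,:,::-1]
    if crop: x0,y0,x1,y1=crop; o=o[y0:y1,x0:x1]
    if scale!=1: o=cv2.resize(o,None,fx=scale,fy=scale,interpolation=cv2.INTER_CUBIC)
    cv2.imwrite('pics/'+fn,o); return s,im
def cam_pose(cam,s=None):
    c=manip.calibration(cam)
    if cam=='wrist':
        T=np.eye(4);T[:3,:3]=s['eef_rot'];T[:3,3]=s['tool_pos']
        wc=T@c['T_tool_cam']
    else: wc=np.linalg.inv(c['camera_from_world'])
    K=np.array([[c['fx'],0,c['cx']],[0,c['fy'],c['cy']],[0,0,1]])
    return K,c['D'],wc
def pix2plane(cam,px,z,s=None):
    K,D,wc=cam_pose(cam,s)
    u=cv2.undistortPoints(np.array(px,float).reshape(-1,1,2),K,D).reshape(-1,2)
    d=np.c_[u,np.ones(len(u))]@wc[:3,:3].T; o=wc[:3,3]
    return o+d*((z-o[2])/d[:,2])[:,None]
def w2pix(cam,P,s=None):
    K,D,wc=cam_pose(cam,s); cw=np.linalg.inv(wc)
    return cv2.projectPoints(np.array(P,float).reshape(-1,1,3),cv2.Rodrigues(cw[:3,:3])[0],cw[:3,3],K,D)[0].reshape(-1,2)
def rect(cam,thing,z,s=None,idx=0):
    """min area rect of mask projected on plane z"""
    m=manip.masks_of(thing,cam)
    out=[]
    for d in m[:3]:
        cs,_=cv2.findContours(d['region'].astype(np.uint8),cv2.RETR_EXTERNAL,cv2.CHAIN_APPROX_NONE)
        c=max(cs,key=cv2.contourArea).reshape(-1,2)
        P=pix2plane(cam,c,z,s)[:,:2]
        r=cv2.minAreaRect((P*1000).astype(np.float32))
        out.append((round(d['score'],2),np.round(r[0],1),np.round(r[1],1),round(r[2],2)))
    return out
E
python3 - <<'E'
from h import *
plan([((0.50,-0.08,0.33),-2.5)],0)
E
```

```text
[[[0.0,0.0,0.0929,-0.0164,-0.0202,-0.0027,0.0],[0.0,0.0,0.0929,-0.0182,-0.0186,-0.0027,0.0],[0.0,0.0,0.0929,-0.0199,-0.0168,-0.0027,0.0],[0.0,0.0,0.0929,-0.0213,-0.0149,-0.0027,0.0],[0.0,0.0,0.0929,-0.0226,-0.0128,-0.0027,0.0],[0.0,0.0,0.0929,-0.0237,-0.0107,-0.0027,0.0],[0.0,0.0,0.0929,-0.0246,-0.0084,-0.0027,0.0],[0.0,0.0,0.0929,-0.0253,-0.0061,-0.0027,0.0],[0.0,0.0,0.0929,-0.0257,-0.0038,-0.0027,0.0],[0.0,0.0,0.0929,-0.026,-0.0013,-0.0027,0.0]]]
[[[0.0,0.0,0.0929,-0.026,0.0011,-0.0027,0.0],[0.0,0.0,0.0929,-0.0258,0.0035,-0.0027,0.0],[0.0,0.0,0.0929,-0.0253,0.0059,-0.0027,0.0],[0.0,0.0,0.0929,-0.0247,0.0082,-0.0027,0.0],[0.0,0.0,0.0929,-0.0238,0.0104,-0.0027,0.0],[0.0,0.0,0.0929,-0.0228,0.0126,-0.0027,0.0],[0.0,0.0,0.0929,-0.0215,0.0147,-0.0027,0.0],[0.0,0.0,0.0929,-0.02,0.0166,-0.0027,0.0],[0.0,0.0,0.0929,-0.0184,0.0184,-0.0027,0.0],[0.0,0.0,0.0929,-0.0166,0.02,-0.0027,0.0]]]
[[[0.0,0.0,0.0929,-0.0147,0.0215,-0.0027,0.0],[0.0,0.0,0.0929,-0.0126,0.0227,-0.0027,0.0],[0.0,0.0,0.0929,-0.0105,0.0238,-0.0027,0.0],[0.0,0.0,0.0929,-0.0082,0.0247,-0.0027,0.0],[0.0,0.0,0.0929,-0.0059,0.0253,-0.0027,0.0],[0.0,0.0,0.0929,-0.0035,0.0258,-0.0027,0.0],[0.0,0.0,0.0929,-0.0011,0.026,-0.0027,0.0],[0.0,0.0,0.0929,0.0013,0.026,-0.0027,0.0],[0.0,0.0,0.0929,0.0037,0.0257,-0.0027,0.0],[0.0,0.0,0.0929,0.0061,0.0253,-0.0027,0.0]]]
```

arm_command --rows '[[[0,0,0.093,-0.016,-0.02,-0.003,0],[0,0,0.093,-0.018,-0.019,-0.003,0],[0,0,0.093,-0.02,-0.017,-0.003,0],[0,0,0.093,-0.021,-0.015,-0.003,0],[0,0,0.093,-0.023,-0.013,-0.003,0],[0,0,0.093,-0.024,-0.011,-0.003,0],[0,0,0.093,-0.025,-0.008,-0.003,0],[0,0,0.093,-0.025,-0.006,-0.003,0],[0,0,0.093,-0.026,-0.004,-0.003,0],[0,0,0.093,-0.026,-0.001,-0.003,0]]]'

```text
time: 2.18
tool_pos: [0.3535, 0.417, 0.2807]
eef_rot: [[-0.237, 0.971, 0.0], [0.971, 0.237, 0.0], [0.0, 0.0, -1.0]]
force: [0.4, -0.4, 0.3]
opening: 0.0851
```

arm_command --rows '[[[0,0,0.093,-0.026,0.001,-0.003,0],[0,0,0.093,-0.026,0.0035,-0.003,0],[0,0,0.093,-0.025,0.006,-0.003,0],[0,0,0.093,-0.025,0.008,-0.003,0],[0,0,0.093,-0.024,0.01,-0.003,0],[0,0,0.093,-0.023,0.013,-0.003,0],[0,0,0.093,-0.0215,0.015,-0.003,0],[0,0,0.093,-0.02,0.0165,-0.003,0],[0,0,0.093,-0.0185,0.0185,-0.003,0],[0,0,0.093,-0.0165,0.02,-0.003,0]]]'

```text
time: 3.02
tool_pos: [0.4268, 0.1666, 0.3108]
eef_rot: [[0.637, 0.771, 0.0], [0.771, -0.637, 0.001], [0.001, -0.0, -1.0]]
force: [1.0, 0.7, 0.9]
opening: 0.0854
```

arm_command --rows '[[[0,0,0.093,-0.015,0.0215,-0.003,0],[0,0,0.093,-0.0125,0.023,-0.003,0],[0,0,0.093,-0.0105,0.024,-0.003,0],[0,0,0.093,-0.008,0.025,-0.003,0],[0,0,0.093,-0.006,0.025,-0.003,0],[0,0,0.093,-0.0035,0.026,-0.003,0],[0,0,0.093,-0.001,0.026,-0.003,0],[0,0,0.093,0.001,0.026,-0.003,0],[0,0,0.093,0.0035,0.026,-0.003,0],[0,0,0.093,0.006,0.025,-0.003,0]]]'

```text
time: 3.85
tool_pos: [0.4997, -0.0837, 0.3407]
eef_rot: [[0.999, -0.049, 0.001], [-0.049, -0.999, 0.001], [0.001, -0.001, -1.0]]
force: [1.0, 0.1, 0.0]
opening: 0.0854
```

```bash
python3 - <<'E'
from h import *
s=st()
s,im=snap('wrist','w1.png'); 
for t in ["blade_grip","blade_tip","mat","case","lid_edge","rack","tin_a_knob","tin_b_knob"]:
    print(t,[(round(d['score'],2),np.round(d['location'],4).tolist()) for d in manip.mark_of(t,'wrist')[:3]])
print('blade',rect('wrist','blade_grip',0.017,s)); print('mat',rect('wrist','mat',0.004,s)); print('rack',rect('wrist','rack',0.008,s)); print('case',rect('wrist','case',0.078,s))
st()
E
```

```text
t 3.85 pos [ 0.4997 -0.0837  0.3407] yaw -2.83 tilt 0.05 F [1.0165 0.1351 0.0197] T [-0.0412 -0.0694 -0.0218] op 0.0854 q [-38.  17.  54. 116. -17.  55. -68.]
blade_grip [(0.93, [0.5247, -0.0673, 0.0186])]
blade_tip [(0.88, [0.6622, -0.0733, 0.0141])]
mat [(0.86, [0.5529, -0.0711, 0.0003])]
case [(0.73, [0.5491, 0.1692, -0.0004])]
lid_edge [(0.9, [0.5446, 0.0805, 0.0679])]
rack [(0.65, [0.5628, -0.2889, -0.0017])]
tin_a_knob [(0.97, [0.6341, -0.2843, 0.0676])]
tin_b_knob [(0.82, [0.4901, -0.2864, 0.0654]), (0.68, [0.5197, -0.4577, 0.0419])]
blade [(0.73, array([555.6, -69.8]), array([ 30.1, 211.4]), 88.06)]
mat [(0.58, array([552.7, -68.5]), array([130.4, 268.7]), 89.62)]
rack [(0.6, array([ 562.1, -284.2]), array([137.6, 297.2]), 89.75)]
case [(0.93, array([549.7, 161.1]), array([215.1, 212.1]), 86.91), (0.73, array([344.5, 373.8]), array([46.3, 84.6]), 70.56)]
t 4.5 pos [ 0.4995 -0.0819  0.3403] yaw -2.52 tilt 0.02 F [-0.4769  0.5365  0.1866] T [0.0127 0.0522 0.0131] op 0.0855 q [-38.  17.  54. 116. -17.  55. -68.]
```

View pics/w1.png

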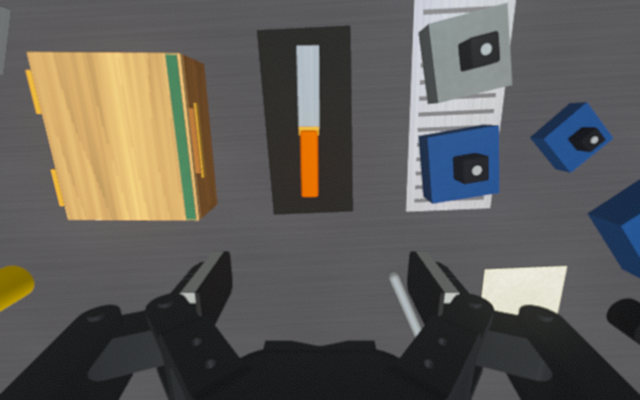

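```bash
python3 - <<'E'
from h import *
plan([((0.522,-0.0685,0.12),-2.0),((0.522,-0.0685,0.025),-2.0,0,6)],0)
E
```

```text
[[[0.0,0.0,-0.0013,0.0031,-0.002,0.0315,0.0],[0.0,0.0,-0.0013,0.0031,-0.002,0.0315,0.0],[0.0,0.0,-0.0013,0.0031,-0.002,0.0315,0.0],[0.0,0.0,-0.0013,0.0031,-0.002,0.0315,0.0],[0.0,0.0,-0.0013,0.0031,-0.002,0.0315,0.0],[0.0,0.0,-0.0013,0.0031,-0.002,0.0315,0.0],[0.0,0.0,-0.0013,0.0031,-0.002,0.0315,0.0],[0.0,0.0,0.0,0.0,0.0,0.0073,0.0],[0.0,0.0,0.0,0.0,0.0,0.0073,0.0],[0.0,0.0,0.0,0.0,0.0,0.0073,0.0]]]
[[[0.0,0.0,0.0,0.0,0.0,0.0073,0.0],[0.0,0.0,0.0,0.0,0.0,0.0073,0.0],[0.0,0.0,0.0,0.0,0.0,0.0073,0.0],[0.0,0.0,0.0,0.0,0.0,0.0073,0.0],[0.0,0.0,0.0,0.0,0.0,0.0073,0.0],[0.0,0.0,0.0,0.0,0.0,0.0073,0.0],[0.0,0.0,0.0,0.0,0.0,0.0073,0.0],[0.0,0.0,0.0,0.0,0.0,0.0073,0.0],[0.0,0.0,0.0,0.0,0.0,0.0073,0.0],[0.0,0.0,0.0,0.0,0.0,0.0073,0.0]]]
```

arm_command --rows '[[[0,0,-0.0013,0.0031,-0.002,0.0315,0],[0,0,-0.0013,0.0031,-0.002,0.0315,0],[0,0,-0.0013,0.0031,-0.002,0.0315,0],[0,0,-0.0013,0.0031,-0.002,0.0315,0],[0,0,-0.0013,0.0031,-0.002,0.0315,0],[0,0,-0.0013,0.0031,-0.002,0.0315,0],[0,0,-0.0013,0.0031,-0.002,0.0315,0],[0,0,0,0,0,0.02,0],[0,0,0,0,0,0.02,0],[0,0,0,0,0,0.015,0]]]'

```text
time: 5.33
tool_pos: [0.5215, -0.069, 0.0629]
eef_rot: [[0.999, -0.035, -0.002], [-0.035, -0.999, 0.0], [-0.002, -0.0, -1.0]]
force: [0.0, -0.4, 0.4]
opening: 0.0852
```

```bash
python3 - <<'E'
from h import *
s=st()
s,im=snap('wrist','w2.png')
E
```

```text
t 5.33 pos [ 0.5215 -0.069   0.0629] yaw -2.03 tilt 0.1 F [ 0.0277 -0.4285  0.4494] T [ 0.037  -0.0272 -0.0157] op 0.0852 q [-16.  40.  27. 125. -45.  24. -45.]
```

View pics/w2.png

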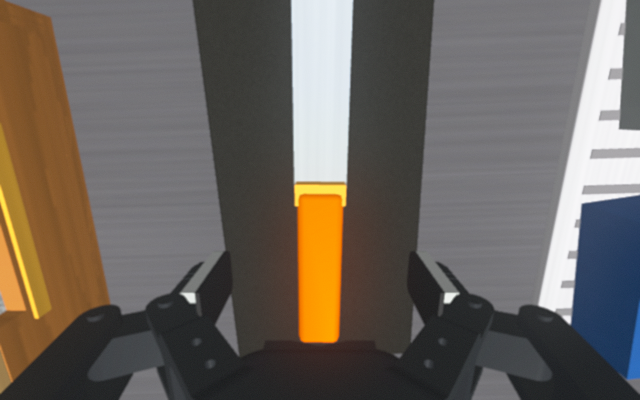

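arm_command --rows '[[[0,0,0,0,0,0.01,0],[0,0,0,0,0,0.01,0],[0,0,0,0,0,0.01,0],[0,0,0,0,0,0.008,0],[0,0,0,0,0,0,1],[0,0,0,0,0,0,1],[0,0,0,0,0,0,1],[0,0,0,0,0,0,1],[0,0,0,0,0,0,1],[0,0,0,0,0,0,1]]]' --grip_force 100

```text
time: 6.22
tool_pos: [0.5221, -0.0695, 0.0277]
eef_rot: [[0.999, -0.036, 0.001], [-0.036, -0.999, 0.0], [0.001, -0.0, -1.0]]
force: [-0.9, -0.1, 5.5]
opening: 0.024
```

```bash
python3 - <<'E'
from h import *
s=st()
s,im=snap('wrist','w3.png')
E
```

```text
t 6.22 pos [ 0.5221 -0.0695  0.0277] yaw -2.09 tilt 0.07 F [-0.8786 -0.1458  5.5433] T [ 0.0661  0.2457 -0.0778] op 0.024 q [-13.  43.  22. 125. -49.  20. -42.]
```

View pics/w3.png

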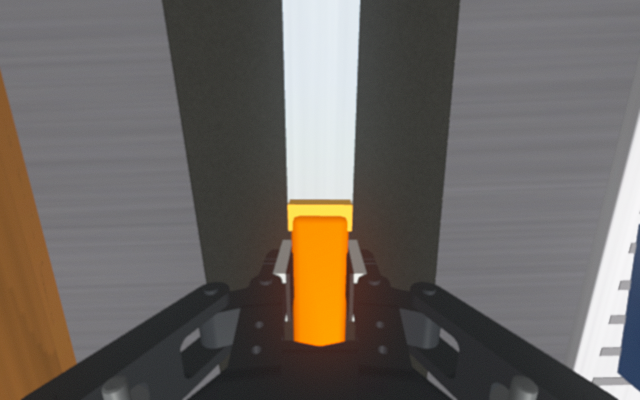

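```bash
python3 - <<'E'
from h import *
plan([((0.522,-0.0695,0.11),-2.0,None,4),((0.5345,-0.11,0.11),87,None)],1)
E
```

```text
[[[0.0,-0.0003,-0.0004,0.0,0.0,-0.0206,1.0],[0.0,-0.0003,-0.0004,0.0,0.0,-0.0206,1.0],[0.0,-0.0003,-0.0004,0.0,0.0,-0.0206,1.0],[0.0,-0.0003,-0.0004,0.0,0.0,-0.0206,1.0],[0.0,0.0,-0.0971,0.0009,0.0025,0.0,1.0],[0.0,0.0,-0.0971,0.0006,0.0026,0.0,1.0],[0.0,0.0,-0.0971,0.0004,0.0026,0.0,1.0],[0.0,0.0,-0.0971,0.0001,0.0026,0.0,1.0],[0.0,0.0,-0.0971,-0.0001,0.0026,0.0,1.0],[0.0,0.0,-0.0971,-0.0004,0.0026,0.0,1.0]]]
[[[0.0,0.0,-0.0971,-0.0007,0.0026,0.0,1.0],[0.0,0.0,-0.0971,-0.0009,0.0025,0.0,1.0],[0.0,0.0,-0.0971,-0.0011,0.0024,0.0,1.0],[0.0,0.0,-0.0971,-0.0014,0.0023,0.0,1.0],[0.0,0.0,-0.0971,-0.0016,0.0021,0.0,1.0],[0.0,0.0,-0.0971,-0.0018,0.002,0.0,1.0],[0.0,0.0,-0.0971,-0.002,0.0018,0.0,1.0],[0.0,0.0,-0.0971,-0.0021,0.0016,0.0,1.0],[0.0,0.0,-0.0971,-0.0023,0.0014,0.0,1.0],[0.0,0.0,-0.0971,-0.0024,0.0011,0.0,1.0]]]
```

arm_command --rows '[[[0,0,0,0,0,-0.01,1],[0,0,0,0,0,-0.025,1],[0,0,0,0,0,-0.025,1],[0,0,0,0,0,-0.025,1],[0,0,-0.097,0.001,0.0025,0,1],[0,0,-0.097,0.0005,0.0025,0,1],[0,0,-0.097,0.0005,0.0025,0,1],[0,0,-0.097,0,0.0025,0,1],[0,0,-0.097,0,0.0025,0,1],[0,0,-0.097,-0.0005,0.0025,0,1]]]'

```text
time: 7.1
tool_pos: [0.5262, -0.084, 0.112]
eef_rot: [[0.852, 0.524, 0.0], [0.524, -0.852, -0.0], [0.0, 0.0, -1.0]]
force: [-0.7, -0.1, -1.4]
opening: 0.0243
```

arm_command --rows '[[[0,0,-0.097,-0.0005,0.0025,0,1],[0,0,-0.097,-0.001,0.0025,0,1],[0,0,-0.097,-0.001,0.0025,0,1],[0,0,-0.097,-0.0015,0.0025,0,1],[0,0,-0.097,-0.0015,0.002,0,1],[0,0,-0.097,-0.002,0.002,0,1],[0,0,-0.097,-0.002,0.002,0,1],[0,0,-0.097,-0.002,0.0015,0,1],[0,0,-0.097,-0.0025,0.0015,0,1],[0,0,-0.097,-0.0025,0.001,0,1]]]'

```text
time: 7.93
tool_pos: [0.534, -0.1101, 0.1119]
eef_rot: [[0.05, 0.999, -0.0], [0.999, -0.05, -0.0], [-0.0, -0.0, -1.0]]
force: [-0.6, -1.5, -1.7]
opening: 0.0241
```

```bash
python3 - <<'E'
from h import *
s=st()
s,im=snap('wrist','w4.png')
for c in ['wrist','scene','side']:
    if c!='wrist': manip.get_image(c)
    for t in ["blade_tip","blade_grip","lid_edge","lid_hinge"]:
        print(c,t,[(round(d['score'],2),np.round(d['location'],4).tolist()) for d in manip.mark_of(t,c)[:2]])
snap('side','s4.png',(200,120,400,260),4)
print('lid',rect('wrist','lid_edge',0.078,s))
st()
E
```

```text
t 7.93 pos [ 0.534  -0.1101  0.1119] yaw 87.13 tilt 0.02 F [-0.6445 -1.55   -1.6532] T [-0.0263 -0.053   0.0234] op 0.0241 q [  0.  33.   9. 121. -11.  26.  15.]
wrist blade_tip []
wrist blade_grip [(0.81, [0.5376, -0.1075, 0.0998])]
wrist lid_edge []
wrist lid_hinge []
scene blade_tip [(0.71, [0.5427, 0.0297, 0.0997])]
scene blade_grip [(0.56, [0.5367, -0.1093, 0.1002])]
scene lid_edge [(0.55, [0.5439, 0.0809, 0.0695]), (0.36, [0.5417, 0.0315, 0.1021])]
scene lid_hinge [(0.75, [0.554, 0.2632, 0.071])]
side blade_tip [(0.53, [0.5412, 0.0307, 0.0968])]
side blade_grip [(0.65, [0.554, 0.2566, 0.0677])]
side lid_edge [(0.85, [0.5453, 0.0837, 0.0667]), (0.19, [0.4941, -0.2859, 0.0675])]
side lid_hinge [(0.89, [0.5523, 0.2584, 0.0711])]
lid []
t 8.78 pos [ 0.5343 -0.1099  0.1118] yaw 86.86 tilt 0.0 F [ 1.6903  0.1896 -0.3512] T [ 0.024  -0.0154 -0.0148] op 0.0241 q [  0.  33.   9. 121. -11.  26.  15.]
```

View pics/w4.png

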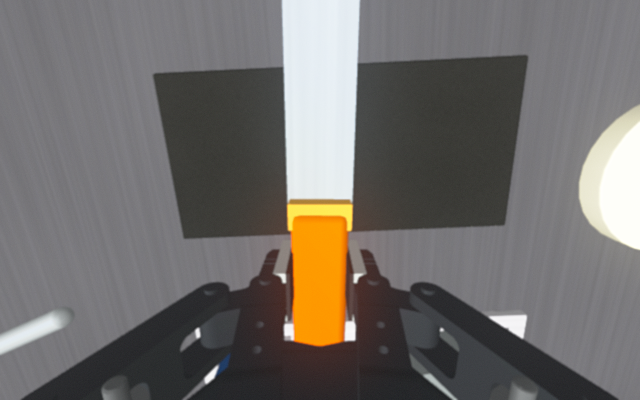

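View pics/s4.png

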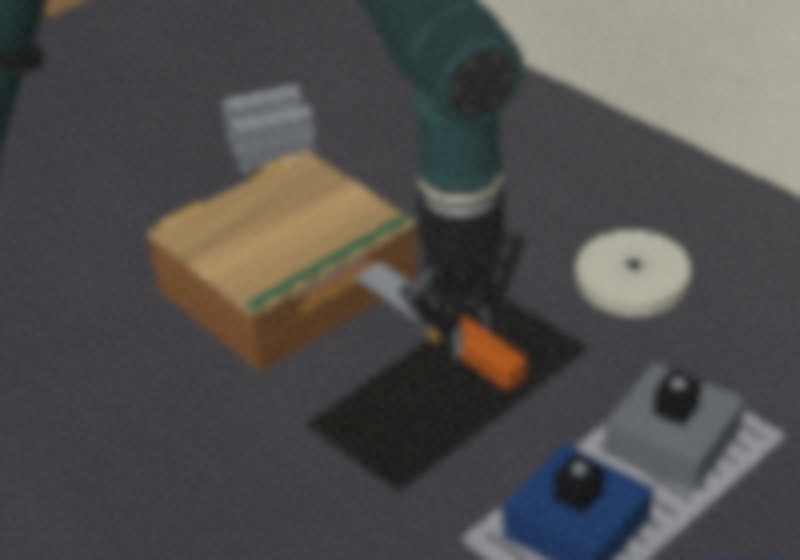

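```bash
python3 - <<'E'
from h import *
plan([((0.5357,-0.0888,0.0735),87.,None,5),((0.5385,-0.034,0.0735),87,None,5)],1)
E
```

```text
[[[0.0,0.0,-0.0005,0.0042,0.0,0.0077,1.0],[0.0,0.0,-0.0005,0.0042,0.0,0.0077,1.0],[0.0,0.0,-0.0005,0.0042,0.0,0.0077,1.0],[0.0,0.0,-0.0005,0.0042,0.0,0.0077,1.0],[0.0,0.0,-0.0005,0.0042,0.0001,0.0077,1.0],[0.0,0.0,0.0,0.011,0.0,0.0,1.0],[0.0,0.0,0.0,0.011,0.0,0.0,1.0],[0.0,0.0,0.0,0.011,0.0,0.0,1.0],[0.0,0.0,0.0,0.011,0.0,0.0,1.0],[0.0,0.0,0.0,0.011,0.0,0.0,1.0]]]
```

arm_command --rows '[[[0,0,0,0.0042,0,0.0077,1],[0,0,0,0.0042,0,0.0077,1],[0,0,0,0.0042,0,0.0077,1],[0,0,0,0.0042,0,0.0077,1],[0,0,0,0.0042,0,0.0077,1],[0,0,0,0.011,0,0,1],[0,0,0,0.011,0,0,1],[0,0,0,0.011,0,0,1],[0,0,0,0.011,0,0,1],[0,0,0,0.011,0,0,1]]]'

```text
time: 9.62
tool_pos: [0.5388, -0.0323, 0.0737]
eef_rot: [[0.054, 0.999, 0.001], [0.999, -0.054, 0.0], [0.0, 0.001, -1.0]]
force: [0.9, -0.8, -0.8]
opening: 0.0241
```

```bash
python3 - <<'E'
from h import *
s=st()
snap('side','s5.png',(220,140,360,240),5)
snap('scene','c5.png',(300,120,420,220),5)
E
```

```text
t 9.62 pos [ 0.5388 -0.0323  0.0737] yaw 86.91 tilt 0.05 F [ 0.9387 -0.7723 -0.7707] T [-0.0123 -0.0425  0.0132] op 0.0241 q [ -8.  37.   9. 123. -14.  21.   9.]
```

View pics/s5.png

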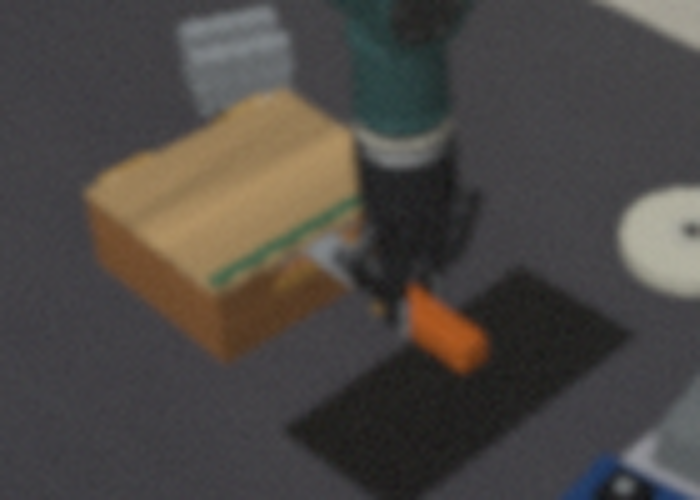

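View pics/c5.png

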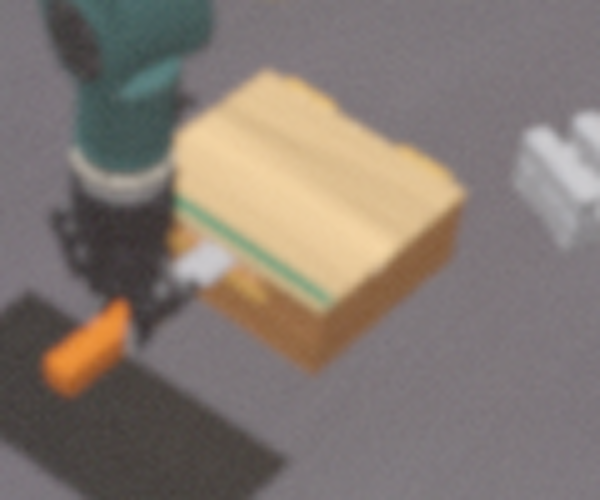

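```bash
python3 - <<'E'
import numpy as np
rho=.133
th=np.r_[np.arange(0,0.43,0.06),np.arange(0.42,1.66,.1)[1:]]
for a,b in zip(th[:-1],th[1:]): print(round(b,2),np.round(rho*(np.cos(a)-np.cos(b)),4),-np.round(rho*(np.sin(b)-np.sin(a)),4))
E
```

```text
0.06 0.0002 -0.008
0.12 0.0007 -0.0079
0.18 0.0012 -0.0079
0.24 0.0017 -0.0078
0.3 0.0021 -0.0077
0.36 0.0026 -0.0075
0.42 0.003 -0.0074
0.52 0.006 -0.0119
0.62 0.0072 -0.0112
0.72 0.0083 -0.0104
0.82 0.0093 -0.0095
0.92 0.0102 -0.0086
1.02 0.011 -0.0075
1.12 0.0117 -0.0064
1.22 0.0122 -0.0052
1.32 0.0127 -0.0039
1.42 0.013 -0.0027
1.52 0.0132 -0.0013
1.62 0.0133 -0.0
```

arm_command --rows '[[[0,0,0,0.01,0,0,1],[0,0,0,0.01,0,0,1],[0,0,0,0,0,-0.006,1],[0,0,0,0,0,-0.008,1],[0,0,0,0.001,0,-0.008,1],[0,0,0,0.001,0,-0.008,1],[0,0,0,0.0015,0,-0.008,1],[0,0,0,0.002,0,-0.008,1],[0,0,0,0,0,0,1],[0,0,0,0,0,0,1]]]' --grip_force 110

```text
time: 10.55
tool_pos: [0.5407, -0.0088, 0.1203]
eef_rot: [[0.056, 0.998, 0.002], [0.998, -0.056, -0.0], [0.0, 0.002, -1.0]]
force: [-0.3, -0.3, -0.7]
opening: 0.0236
```

```bash
python3 - <<'E'
from h import *
s=st()
snap('side','s6.png',(220,140,360,240),5)
snap('scene','c6.png',(300,120,420,220),5)
E
```

```text
t 10.55 pos [ 0.5407 -0.0088  0.1203] yaw 86.81 tilt 0.14 F [-0.3468 -0.3431 -0.7042] T [-0.0202  0.0022  0.0034] op 0.0236 q [-12.  32.  11. 122. -13.  27.   6.]
```

View pics/s6.png

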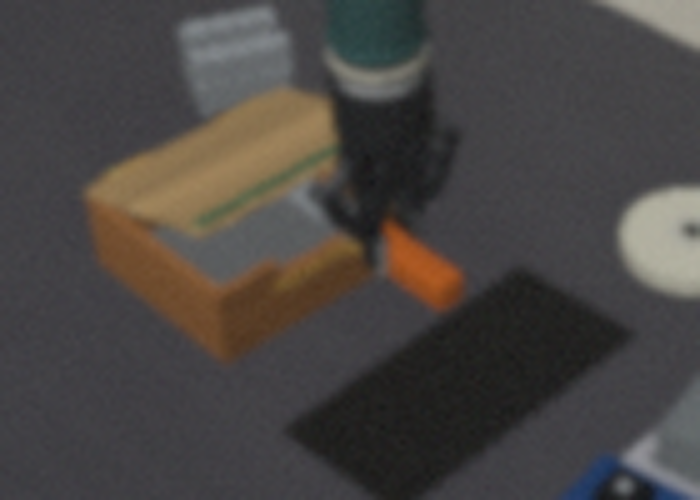

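View pics/c6.png

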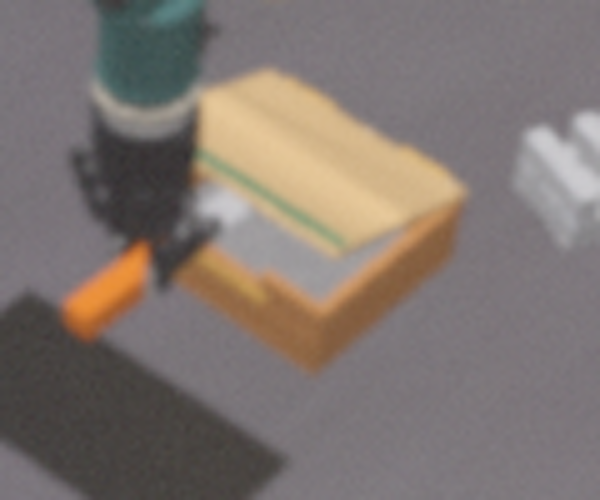

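arm_command --rows '[[[0,0,0,0.0026,0,-0.0075,1],[0,0,0,0.003,0,-0.0075,1],[0,0,0,0.006,0,-0.012,1],[0,0,0,0.007,0,-0.0115,1],[0,0,0,0.0083,0,-0.0105,1],[0,0,0,0.0093,0,-0.0095,1],[0,0,0,0.01,0,-0.0085,1],[0,0,0,0.011,0,-0.0075,1],[0,0,0,0.0115,0,-0.0065,1],[0,0,0,0.012,0,-0.005,1]]]'

```text
time: 11.48
tool_pos: [0.5444, 0.0731, 0.2063]
eef_rot: [[0.055, 0.999, 0.0], [0.999, -0.055, 0.0], [0.0, 0.0, -1.0]]
force: [-0.0, -2.2, -0.7]
opening: 0.024
```

arm_command --rows '[[[0,0,0,0.0125,0,-0.004,1],[0,0,0,0.013,0,-0.0025,1],[0,0,0,0.013,0,-0.0015,1],[0,0,0,0.013,0,0,1],[0,0,0,0.006,0,0,1],[0,0,0,0,0,0,1],[0,0,0,0,0,0,1],[0,0,0,0,0,0,1],[0,0,0,0,0,0,1],[0,0,0,0,0,0,1]]]'

```text
time: 12.32
tool_pos: [0.5473, 0.1287, 0.2132]
eef_rot: [[0.056, 0.998, -0.0], [0.998, -0.056, -0.0], [-0.0, -0.0, -1.0]]
force: [0.6, 0.6, -1.8]
opening: 0.024
```

```bash
python3 - <<'E'
from h import *
s=st()
snap('side','s7.png',(220,120,360,220),5)
print(manip.mark_of('lid_edge','side')[:2])
snap('scene','c7.png',(300,100,420,200),5)
print(manip.mark_of('lid_edge','scene')[:2])
E
```

```text
t 12.32 pos [0.5473 0.1287 0.2132] yaw 86.78 tilt 0.03 F [ 0.554   0.6124 -1.8213] T [-0.0432  0.042   0.038 ] op 0.024 q [-29.  26.  15. 116. -10.  40. -11.]
[{'location': [0.5558, 0.2782, 0.2433], 'score': 0.6}]
[{'location': [0.5548, 0.2775, 0.2498], 'score': 0.74}, {'location': [0.8043, -0.0959, -0.0048], 'score': 0.49}]
```

View pics/s7.png

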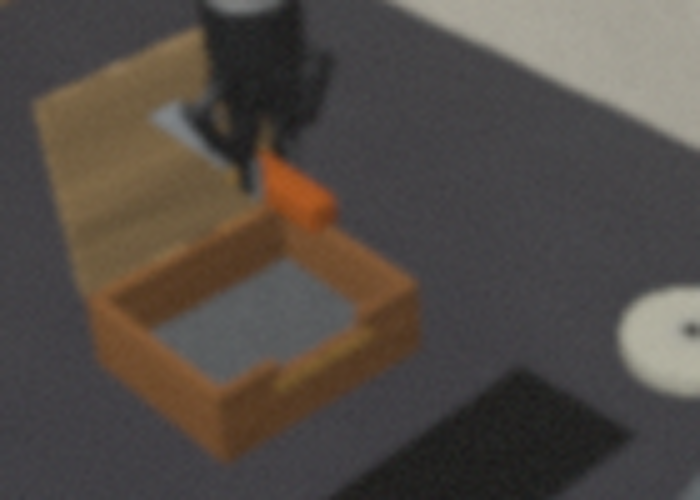

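View pics/c7.png

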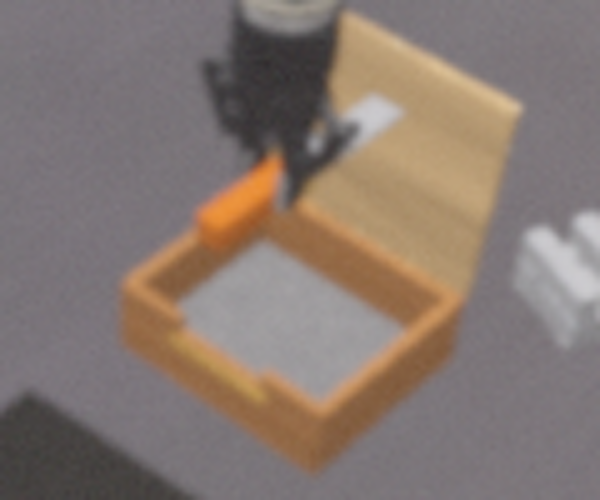

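```bash
python3 - <<'E'
from h import *
plan([((0.541,0.0,0.2132),87.,None,4),((0.522,-0.0695,0.11),-2.0),((0.522,-0.0695,0.04),-2.0,None,5)],1)
E
```

```text
[[[0.0,0.0,-0.0008,-0.0323,0.0002,0.0,1.0],[0.0,0.0,-0.0008,-0.0323,0.0002,0.0,1.0],[0.0,0.0,-0.0008,-0.0323,0.0001,0.0,1.0],[0.0,0.0,-0.0008,-0.0323,0.0001,0.0,1.0],[0.0,0.0,0.111,-0.005,-0.0011,0.0074,1.0],[0.0,0.0,0.111,-0.0051,-0.0005,0.0074,1.0],[0.0,0.0,0.111,-0.0051,0.0,0.0074,1.0],[0.0,0.0,0.111,-0.0051,0.0006,0.0074,1.0],[0.0,0.0,0.111,-0.005,0.0012,0.0074,1.0],[0.0,0.0,0.111,-0.0049,0.0017,0.0074,1.0]]]
[[[0.0,0.0,0.111,-0.0046,0.0022,0.0074,1.0],[0.0,0.0,0.111,-0.0044,0.0027,0.0074,1.0],[0.0,0.0,0.111,-0.004,0.0032,0.0074,1.0],[0.0,0.0,0.111,-0.0036,0.0036,0.0074,1.0],[0.0,0.0,0.111,-0.0032,0.004,0.0074,1.0],[0.0,0.0,0.111,-0.0028,0.0043,0.0074,1.0],[0.0,0.0,0.111,-0.0023,0.0046,0.0074,1.0],[0.0,0.0,0.111,-0.0017,0.0048,0.0074,1.0],[0.0,0.0,0.0,0.0,0.0,0.0058,1.0],[0.0,0.0,0.0,0.0,0.0,0.0058,1.0]]]
[[[0.0,0.0,0.0,0.0,0.0,0.0058,1.0],[0.0,0.0,0.0,0.0,0.0,0.0058,1.0],[0.0,0.0,0.0,0.0,0.0,0.0058,1.0],[0.0,0.0,0.0,0.0,0.0,0.0058,1.0],[0.0,0.0,0.0,0.0,0.0,0.0058,1.0],[0.0,0.0,0.0,0.0,0.0,0.0058,1.0],[0.0,0.0,0.0,0.0,0.0,0.0058,1.0],[0.0,0.0,0.0,0.0,0.0,0.0058,1.0],[0.0,0.0,0.0,0.0,0.0,0.0058,1.0],[0.0,0.0,0.0,0.0,0.0,0.0058,1.0]]]
```

arm_command --rows '[[[0,0,0,-0.032,0,0,1],[0,0,0,-0.032,0,0,1],[0,0,0,-0.032,0,0,1],[0,0,0,-0.032,0,0,1],[0,0,0.11,-0.005,-0.001,0.0074,1],[0,0,0.11,-0.005,-0.0005,0.0074,1],[0,0,0.11,-0.005,0,0.0074,1],[0,0,0.11,-0.005,0.0005,0.0074,1],[0,0,0.11,-0.005,0.001,0.0074,1],[0,0,0.11,-0.005,0.0015,0.0074,1]]]'

```text
time: 13.35
tool_pos: [0.532, -0.028, 0.1687]
eef_rot: [[0.66, 0.752, 0.001], [0.752, -0.66, 0.0], [0.0, 0.0, -1.0]]
force: [0.6, -0.1, -0.9]
opening: 0.0237
```

arm_command --rows '[[[0,0,0.11,-0.0045,0.002,0.0074,1],[0,0,0.11,-0.0045,0.0025,0.0074,1],[0,0,0.11,-0.004,0.003,0.0074,1],[0,0,0.11,-0.0035,0.0035,0.0074,1],[0,0,0.11,-0.003,0.004,0.0074,1],[0,0,0.11,-0.003,0.0045,0.0074,1],[0,0,0.11,-0.0025,0.0045,0.0074,1],[0,0,0.11,-0.0015,0.005,0.0074,1],[0,0,0,0,0,0.02,1],[0,0,0,0,0,0.02,1]]]'

```text
time: 14.18
tool_pos: [0.522, -0.0673, 0.0696]
eef_rot: [[1.0, -0.024, 0.002], [-0.024, -1.0, -0.001], [0.002, 0.001, -1.0]]
force: [0.1, 0.2, -0.7]
opening: 0.0234
```

```bash
python3 - <<'E'
from h import *
s=st()
snap('wrist','w8.png')
E
```

```text
t 14.18 pos [ 0.522  -0.0673  0.0696] yaw -1.4 tilt 0.15 F [ 0.0624  0.186  -0.6982] T [ 0.0343 -0.0027  0.0091] op 0.0234 q [-17.  40.  27. 125. -44.  25. -46.]
```

View pics/w8.png

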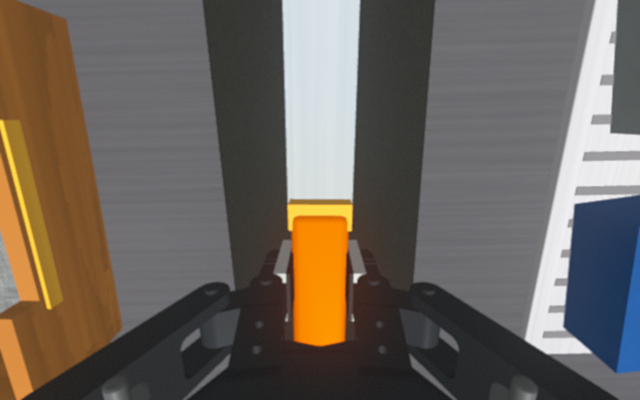

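arm_command --rows '[[[0,0,0,0,0,0.01,1],[0,0,0,0,0,0.01,1],[0,0,0,0,0,0.01,1],[0,0,0,0,0,0.007,1],[0,0,0,0,0,0.004,1],[0,0,0,0,0,0,1],[0,0,0,0,0,0,0],[0,0,0,0,0,0,0],[0,0,0,0,0,0,0],[0,0,0,0,0,0,0]]]'

```text
time: 15.07
tool_pos: [0.5212, -0.0669, 0.0291]
eef_rot: [[1.0, -0.024, 0.001], [-0.024, -1.0, -0.0], [0.001, 0.0, -1.0]]
force: [0.6, 0.9, 0.3]
opening: 0.0708
```

```bash
python3 - <<'E'
from h import *
s=st()
plan([((0.522,-0.0695,0.11),-2.0),((0.52,-0.24,0.26),-2.0)],0)
E
```

```text
t 15.07 pos [ 0.5212 -0.0669  0.0291] yaw -1.37 tilt 0.05 F [0.583  0.9028 0.2819] T [-0.0154 -0.0262  0.0026] op 0.0708 q [-13.  43.  21. 125. -47.  20. -43.]
[[[0.0,-0.0003,0.0037,0.0003,0.0009,-0.027,0.0],[0.0,-0.0003,0.0037,0.0003,0.0009,-0.027,0.0],[0.0,-0.0003,0.0037,0.0003,0.0008,-0.027,0.0],[0.0,0.0,0.0,0.0006,0.0244,-0.0214,0.0],[0.0,0.0,0.0,0.0006,0.0244,-0.0214,0.0],[0.0,0.0,0.0,0.0006,0.0244,-0.0214,0.0],[0.0,0.0,0.0,0.0006,0.0244,-0.0214,0.0],[0.0,0.0,0.0,0.0006,0.0244,-0.0214,0.0],[0.0,0.0,0.0,0.0006,0.0244,-0.0214,0.0],[0.0,0.0,0.0,0.0006,0.0244,-0.0214,0.0]]]
```

arm_command --rows '[[[0,0,0,0,0,-0.02,0],[0,0,0,0,0,-0.03,0],[0,0,0,0,0,-0.03,0],[0,0,0,0,0.0245,-0.021,0],[0,0,0,0,0.0245,-0.021,0],[0,0,0,0,0.0245,-0.021,0],[0,0,0,0,0.0245,-0.021,0],[0,0,0,0,0.0245,-0.021,0],[0,0,0,0,0.0245,-0.021,0],[0,0,0,0,0.0245,-0.021,0]]]'

```text
time: 15.9
tool_pos: [0.5162, -0.2393, 0.257]
eef_rot: [[1.0, -0.024, 0.0], [-0.024, -1.0, 0.0], [0.0, -0.0, -1.0]]
force: [0.6, 0.3, -0.2]
opening: 0.0854
```

```bash
python3 - <<'E'
from h import *
s=st()
s,_=snap('wrist','w9.png')
for t in ["blade_grip","tin_a_knob","tin_b_knob","tin_a_mouth","tin_b_mouth"]:
    print(t,[(round(d['score'],2),np.round(d['location'],4).tolist()) for d in manip.mark_of(t,'wrist')[:3]])
for i,r in enumerate([manip.masks_of('tin_a_knob','wrist'),manip.masks_of('tin_b_knob','wrist')]):
    for d in r[:2]:
        v=(d['region']*120).astype(np.uint8); print(d['score'],d['region'].sum(),np.argwhere(d['region']).mean(0))
E
```

```text
t 15.9 pos [ 0.5162 -0.2393  0.257 ] yaw -1.38 tilt 0.02 F [ 0.621   0.3152 -0.2274] T [-0.0259 -0.0186  0.0085] op 0.0854 q [-11.  28.  44. 114. -26.  49. -44.]
blade_grip [(0.55, [0.5241, -0.066, 0.0178])]
tin_a_knob [(0.69, [0.633, -0.2829, 0.0647])]
tin_b_knob [(0.96, [0.491, -0.2874, 0.0663]), (0.84, [0.5194, -0.457, 0.0371]), (0.65, [0.6607, -0.067, 0.0142])]
tin_a_mouth [(0.59, [0.5521, -0.0702, 0.0004]), (0.37, [0.4924, -0.2842, 0.0669])]
tin_b_mouth [(0.75, [0.516, -0.4572, -0.0026])]
0.79 9691 [ 62.9618 359.4534]
0.91 4373 [165.3483 495.284 ]
0.75 7089 [194.4343 360.3618]
```

View pics/w9.png

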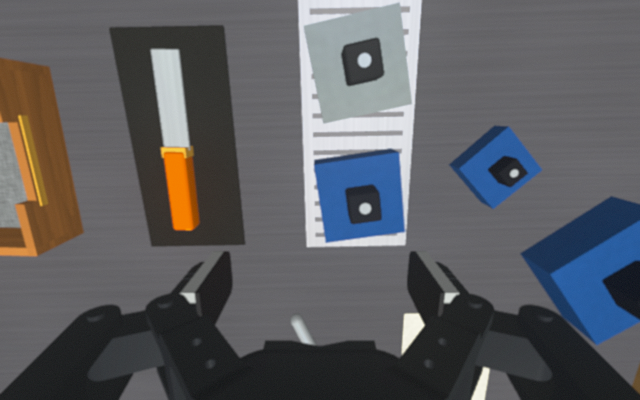

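```bash
python3 - <<'E'
import cv2
im=cv2.imread('pics/w9.png'); cv2.imwrite('pics/w9z.png',cv2.resize(im[0:250,290:420],None,fx=2.4*2,fy=2.4,interpolation=cv2.INTER_CUBIC) if 0 else cv2.resize(im[130:250,300:420],None,fx=5,fy=5,interpolation=cv2.INTER_CUBIC))
cv2.imwrite('pics/w9y.png',cv2.resize(im[0:130,295:425],None,fx=4.6,fy=4.6,interpolation=cv2.INTER_CUBIC))
E
```

```text
(no output)
```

View pics/w9z.png

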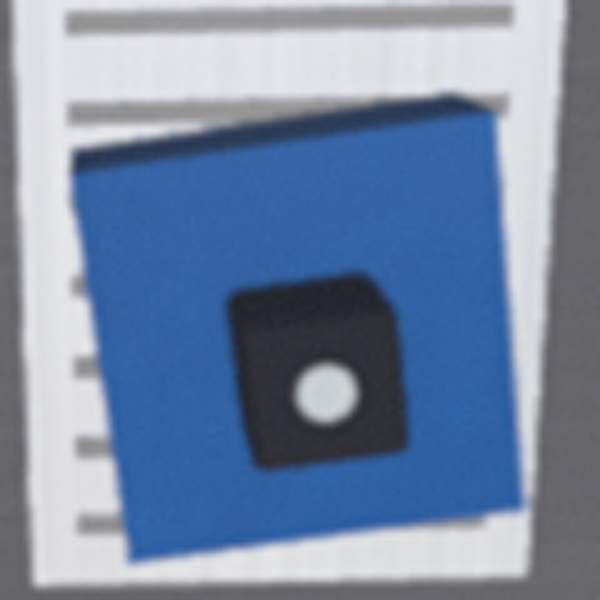

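View pics/w9y.png

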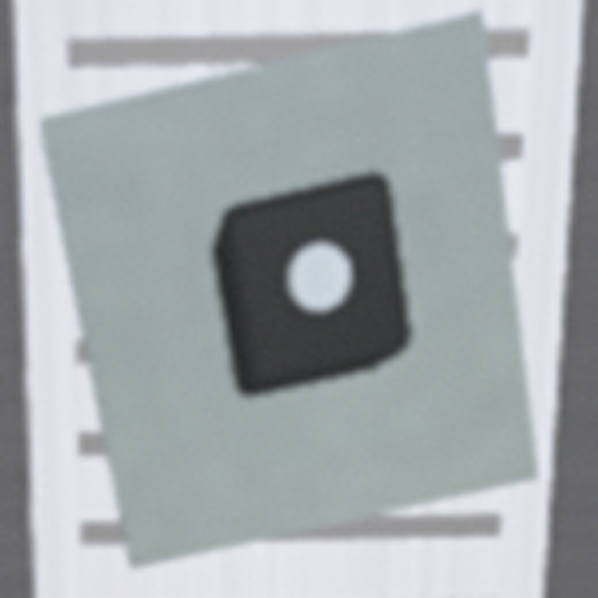

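```bash
python3 - <<'E'
from h import *
s={'tool_pos':np.array([0.5162,-0.2393,0.257]),'eef_rot':Rdown(-1.38)}
for n,c,k in (('blue',[(300+u/5,130+v/5) for u,v in [(75,173),(495,112),(524,510),(130,562)]],(300+326/5,130+393/5)),
            ('grey',[(295+u/4.6,v/4.6) for u,v in [(42,118),(482,12),(537,478),(133,567)]],(295+320/4.6,276/4.6))):
    P=pix2plane('wrist',c,0.049,s)[:,:2]
    e=[P[1]-P[0],P[2]-P[1],P[3]-P[2],P[0]-P[3]]
    print(n,P.mean(0),[round(np.linalg.norm(v),4) for v in e],[round(np.degrees(np.arctan2(v[1],v[0])),1) for v in e])
    print(pix2plane('wrist',[k],0.083,s))
E
```

```text
blue [ 0.4917 -0.2858] [np.float64(0.0942), np.float64(0.0958), np.float64(0.0953), np.float64(0.0956)] [np.float64(-83.2), np.float64(-173.0), np.float64(96.7), np.float64(6.3)]
[[ 0.4913 -0.2855  0.083 ]]
grey [ 0.6339 -0.2824] [np.float64(0.0953), np.float64(0.0955), np.float64(0.0951), np.float64(0.0956)] [np.float64(-79.5), np.float64(-169.5), np.float64(100.6), np.float64(10.6)]
[[ 0.6341 -0.2824  0.083 ]]
```

```bash
python3 - <<'E'
from h import *
plan([((0.4915,-0.2857,0.14),6.7),((0.4915,-0.2857,0.075),6.7,None,5)],0)
E
```

```text
[[[-0.0005,0.0006,-0.0347,-0.0059,0.0125,0.0286,0.0],[-0.0005,0.0006,-0.0347,-0.0063,0.0123,0.0286,0.0],[-0.0005,0.0006,-0.0347,-0.0068,0.0121,0.0286,0.0],[-0.0005,0.0006,-0.0347,-0.0072,0.0118,0.0286,0.0],[0.0,0.0,0.0,0.0,0.0,0.0108,0.0],[0.0,0.0,0.0,0.0,0.0,0.0108,0.0],[0.0,0.0,0.0,0.0,0.0,0.0108,0.0],[0.0,0.0,0.0,0.0,0.0,0.0108,0.0],[0.0,0.0,0.0,0.0,0.0,0.0108,0.0],[0.0,0.0,0.0,0.0,0.0,0.0108,0.0]]]
```

arm_command --rows '[[[0,0,-0.035,-0.006,0.0125,0.0285,0],[0,0,-0.035,-0.0063,0.0123,0.0285,0],[0,0,-0.035,-0.0068,0.0121,0.0285,0],[0,0,-0.035,-0.0072,0.0118,0.0285,0],[0,0,0,0,0,0.011,0],[0,0,0,0,0,0.011,0],[0,0,0,0,0,0.011,0],[0,0,0,0,0,0.008,0],[0,0,0,0,0,0,0],[0,0,0,0,0,0,0]]]'

```text
time: 17.13
tool_pos: [0.4926, -0.2871, 0.1009]
eef_rot: [[0.993, 0.117, 0.001], [0.117, -0.993, 0.0], [0.001, -0.0, -1.0]]
force: [-0.9, 0.4, 0.0]
opening: 0.0857
```

```bash
python3 - <<'E'
from h import *
s=st()
snap('wrist','w10.png')
E
```

```text
t 17.13 pos [ 0.4926 -0.2871  0.1009] yaw 6.71 tilt 0.03 F [-0.9262  0.3937  0.038 ] T [-0.02    0.0325 -0.013 ] op 0.0857 q [  5.  39.  29. 119. -36.  31. -23.]
```

View pics/w10.png

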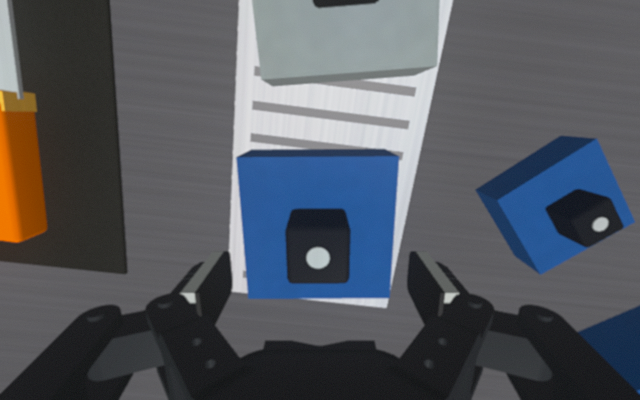

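arm_command --rows '[[[0,0,0,0,0,0.009,0],[0,0,0,0,0,0.009,0],[0,0,0,0,0,0.009,0],[0,0,0,0,0,0,0],[0,0,0,0,0,0,1],[0,0,0,0,0,0,1],[0,0,0,0,0,0,1],[0,0,0,0,0,0,1],[0,0,0,0,0,0,1],[0,0,0,0,0,0,1]]]' --grip_force 100

```text
time: 18.02
tool_pos: [0.4921, -0.2878, 0.0743]
eef_rot: [[0.993, 0.116, 0.001], [0.116, -0.993, 0.0], [0.001, -0.0, -1.0]]
force: [-0.4, 0.8, 5.6]
opening: 0.0324
```

arm_command --rows '[[[0,0,0,0,0,-0.004,1],[0,0,0,0,0,-0.008,1],[0,0,0,0,0,-0.012,1],[0,0,0,0,0,-0.016,1],[0,0,0,0,0,-0.016,1],[0,0,0,0,0,-0.016,1],[0,0,0,0,0,-0.012,1],[0,0,0,0,0,-0.008,1],[0,0,0,0,0,-0.004,1],[0,0,0,0,0,0,1]]]'

```text
time: 18.85
tool_pos: [0.4922, -0.2879, 0.1706]
eef_rot: [[0.993, 0.116, 0.001], [0.116, -0.993, -0.001], [0.001, 0.001, -1.0]]
force: [0.3, 0.4, -4.5]
opening: 0.0324
```

```bash
python3 - <<'E'
from h import *
s=st()
snap('wrist','w11.png')
f=[]
for i in range(8):
    manip.get_image('side'); f.append(manip.sense()['force'])
print(np.mean(f,0),np.std(f,0))
s=st(); p=s['tool_pos']
d=np.array([0.549,0.163,p[2]])-p; print('delta',d)
E
```

```text
t 18.85 pos [ 0.4922 -0.2879  0.1706] yaw 6.65 tilt 0.08 F [ 0.3323  0.3926 -4.547 ] T [-0.0883  0.0349  0.0188] op 0.0324 q [  1.  33.  35. 117. -31.  39. -27.]
[-0.0834  0.3021 -4.198 ] [0.4619 0.5503 0.4616]
t 19.3 pos [ 0.4916 -0.2878  0.1693] yaw 6.63 tilt 0.05 F [-0.4891 -0.1304 -4.4092] T [-0.0551  0.0412 -0.0608] op 0.0323 q [  1.  33.  35. 117. -31.  39. -27.]
delta [0.0574 0.4508 0.    ]
```

View pics/w11.png

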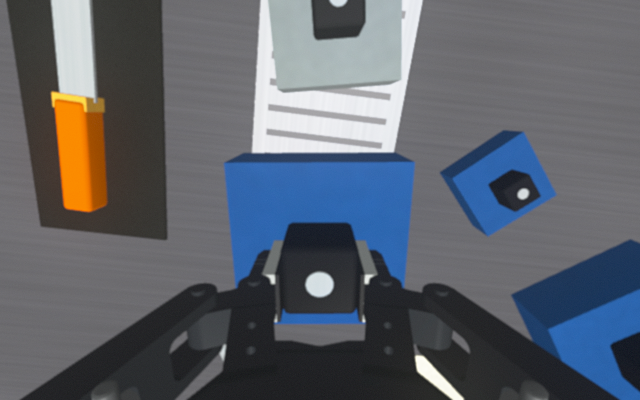

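arm_command --rows '[[[0,0,0,0.0012,-0.0049,0,1],[0,0,0,0.0024,-0.0097,0,1],[0,0,0,0.0036,-0.0146,0,1],[0,0,0,0.0048,-0.0194,0,1],[0,0,0,0.006,-0.0243,0,1],[0,0,0,0.0073,-0.0295,0,1],[0,0,0,0.0073,-0.0295,0,1],[0,0,0,0.0073,-0.0295,0,1],[0,0,0,0.0073,-0.0295,0,1],[0,0,0,0.0073,-0.0295,0,1]]]'

```text
time: 20.13
tool_pos: [0.5203, -0.0599, 0.1697]
eef_rot: [[0.993, 0.117, -0.0], [0.117, -0.993, 0.001], [-0.0, -0.001, -1.0]]
force: [0.2, 1.5, -4.3]
opening: 0.0324
```

arm_command --rows '[[[0,0,0,0.0073,-0.0295,0,1],[0,0,0,0.0073,-0.0295,0,1],[0,0,0,0.0073,-0.0295,0,1],[0,0,0,0.0073,-0.0295,0,1],[0,0,0,0.0073,-0.0295,0,1],[0,0,0,0.006,-0.0243,0,1],[0,0,0,0.0048,-0.0194,0,1],[0,0,0,0.0036,-0.0146,0,1],[0,0,0,0.0024,-0.0097,0,1],[0,0,0,0.0012,-0.0049,0,1]]]'

```text
time: 20.97
tool_pos: [0.5488, 0.1646, 0.1695]
eef_rot: [[0.993, 0.118, -0.0], [0.118, -0.993, 0.0], [-0.0, -0.001, -1.0]]
force: [0.4, 0.3, -3.9]
opening: 0.0324
```

arm_command --rows '[[[0,0,0.028,0,0,0.003,1],[0,0,0.028,0,0,0.003,1],[0,0,0.028,0,0,0.003,1],[0,0,0.028,0,0,0.003,1],[0,0,0.028,0,0,0.003,1],[0,0,0.028,0,0,0.003,1],[0,0,0,0,0,0,1],[0,0,0,0,0,0,1],[0,0,0,0,0,0,1],[0,0,0,0,0,0,1]]]'

```text
time: 21.8
tool_pos: [0.5493, 0.1626, 0.1519]
eef_rot: [[0.999, -0.052, 0.0], [-0.052, -0.999, 0.0], [0.0, -0.0, -1.0]]
force: [0.9, 0.7, -4.4]
opening: 0.0326
```

```bash
cat >> h.py <<'E'
def weigh(n=8,cam='side'):
    f=[];sts=[]
    for i in range(n):
        manip.get_image(cam); f.append(manip.sense()['force'])
    print('force',np.mean(f,0),'sd',np.std(f,0))
E
python3 - <<'E'
from h import *
weigh(6)
s=st()
snap('side','s12.png',(220,120,380,240),5)
snap('scene','c12.png',(280,100,440,220),5)
E
```

```text
force [-0.0787  0.0098 -4.2779] sd [0.2836 0.3568 0.4821]
t 22.1 pos [0.5492 0.1627 0.1518] yaw -2.98 tilt 0.01 F [-0.3487 -0.6132 -3.4383] T [-0.0307  0.0247 -0.0187] op 0.0331 q [-49.  37.  40. 118. -38.  39. -76.]
```

View pics/s12.png

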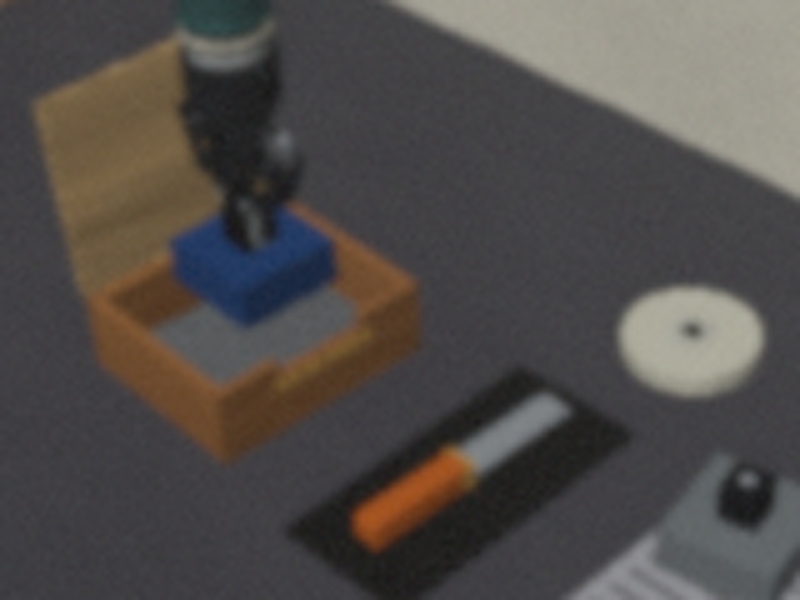

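View pics/c12.png

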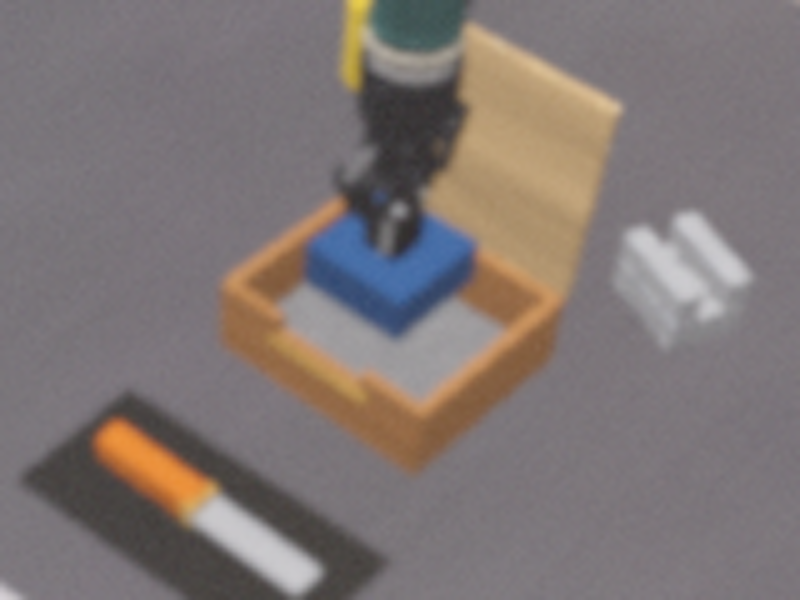

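arm_command --rows '[[[0,0,0,0.018,0,0,1],[0,0,0,-0.036,0,0,1],[0,0,0,0.036,0,0,1],[0,0,0,-0.036,0,0,1],[0,0,0,0.036,0,0,1],[0,0,0,-0.036,0,0,1],[0,0,0,0.036,0,0,1],[0,0,0,-0.018,0,0,1],[0,0,0,0,0,0,1],[0,0,0,0,0,0,1]]]'

```text
time: 23.03
tool_pos: [0.5487, 0.1627, 0.1517]
eef_rot: [[0.999, -0.052, -0.001], [-0.052, -0.999, 0.0], [-0.001, -0.0, -1.0]]
force: [-0.3, 0.7, -3.0]
opening: 0.0324
```

```bash
python3 - <<'E'
from h import *
weigh(6)
s=st()
snap('side','s13.png',(220,120,380,240),5)
E
```

```text
force [-0.1932  0.4037 -3.0658] sd [0.5947 0.576  0.3472]
t 23.33 pos [0.5499 0.1629 0.152 ] yaw -2.96 tilt 0.06 F [-0.3285 -0.1183 -2.908 ] T [-0.0271  0.0708  0.0137] op 0.0325 q [-49.  37.  40. 117. -38.  39. -76.]
```

View pics/s13.png

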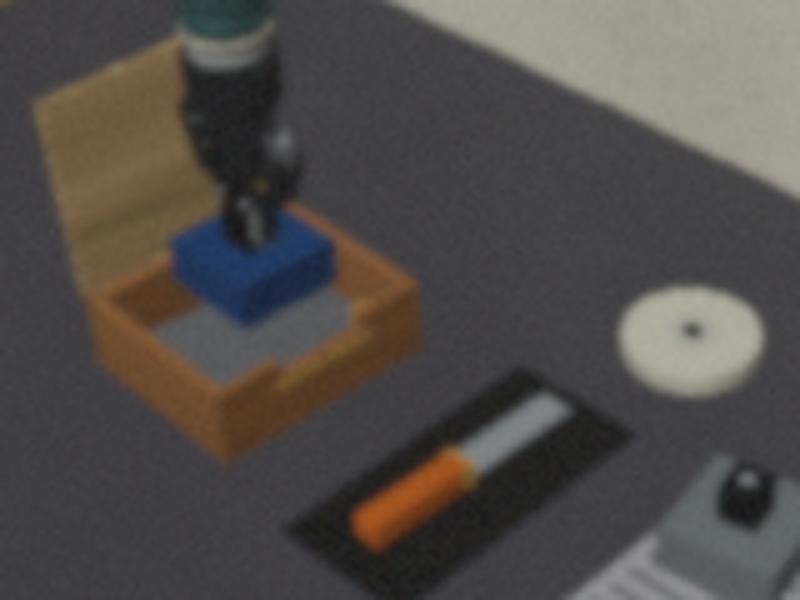

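arm_command --rows '[[[0,0,0,0,0.018,0,1],[0,0,0,0,-0.036,0,1],[0,0,0,0,0.036,0,1],[0,0,0,0,-0.036,0,1],[0,0,0,0,0.036,0,1],[0,0,0,0,-0.036,0,1],[0,0,0,0,0.036,0,1],[0,0,0,0,-0.018,0,1],[0,0,0,0,0,0,1],[0,0,0,0,0,0,1]]]'

```text
time: 24.22
tool_pos: [0.5495, 0.1635, 0.1518]
eef_rot: [[0.999, -0.05, 0.001], [-0.05, -0.999, 0.001], [0.0, -0.001, -1.0]]
force: [1.2, 0.5, -3.2]
opening: 0.0324
```

```bash
python3 - <<'E'
from h import *
weigh(14)
s=st()
E
```

```text
force [-0.1327 -0.0115 -2.9669] sd [0.3981 0.5597 0.5115]
t 24.92 pos [0.5491 0.1626 0.1517] yaw -2.98 tilt 0.0 F [-0.6922  0.4561 -2.3457] T [ 0.0101 -0.057   0.0087] op 0.0324 q [-49.  37.  40. 118. -38.  39. -76.]
```

arm_command --rows '[[[0,0,0,0.02,0,0,1],[0,0,0,-0.04,0,0,1],[0,0,0,0.04,0,0,1],[0,0,0,-0.04,0,0,1],[0,0,0,0.02,0,0,1],[0,0,0,0,0.02,0,1],[0,0,0,0,-0.04,0,1],[0,0,0,0,0.04,0,1],[0,0,0,0,-0.04,0,1],[0,0,0,0,0.02,0,1]]]'

```text
time: 25.75
tool_pos: [0.5499, 0.1731, 0.1508]
eef_rot: [[0.999, -0.042, -0.0], [-0.042, -0.999, 0.008], [-0.001, -0.008, -1.0]]
force: [-0.6, 4.5, -2.7]
opening: 0.0324
```

arm_command --rows '[[[0,0,0,0.02,0,0,1],[0,0,0,-0.04,0,0,1],[0,0,0,0.04,0,0,1],[0,0,0,-0.04,0,0,1],[0,0,0,0.02,0,0,1],[0,0,0,0,0.02,0,1],[0,0,0,0,-0.04,0,1],[0,0,0,0,0.04,0,1],[0,0,0,0,-0.04,0,1],[0,0,0,0,0.02,0,1]]]'

```text
time: 26.58
tool_pos: [0.5499, 0.173, 0.1508]
eef_rot: [[0.999, -0.042, -0.0], [-0.042, -0.999, 0.008], [-0.001, -0.008, -1.0]]
force: [-0.2, 5.2, -3.9]
opening: 0.0322
```

arm_command --rows '[[[0,0,0,0,0,0,1],[0,0,0,0,0,0,1],[0,0,0,0,0,0,1],[0,0,0,0,0,0,1],[0,0,0,0,0,0,1],[0,0,0,0,0,0,1],[0,0,0,0,0,0,1],[0,0,0,0,0,0,1],[0,0,0,0,0,0,1],[0,0,0,0,0,0,1]]]'

```text
time: 27.42
tool_pos: [0.5491, 0.1626, 0.1517]
eef_rot: [[0.999, -0.052, 0.0], [-0.052, -0.999, 0.0], [0.0, -0.0, -1.0]]
force: [-0.9, 0.1, -3.1]
opening: 0.0325
```

```bash
python3 - <<'E'
from h import *
weigh(14)
s=st()
snap('side','s14.png',(220,120,380,240),5)
snap('scene','c14.png',(280,100,440,220),5)
E
```

```text
force [ 0.042  -0.211  -2.9477] sd [0.2768 0.345  0.4075]
t 28.12 pos [0.5491 0.1626 0.1517] yaw -2.98 tilt 0.0 F [ 0.5266 -0.3358 -2.9802] T [-0.0732 -0.02    0.0082] op 0.0325 q [-49.  37.  40. 118. -38.  39. -76.]
```

View pics/s14.png

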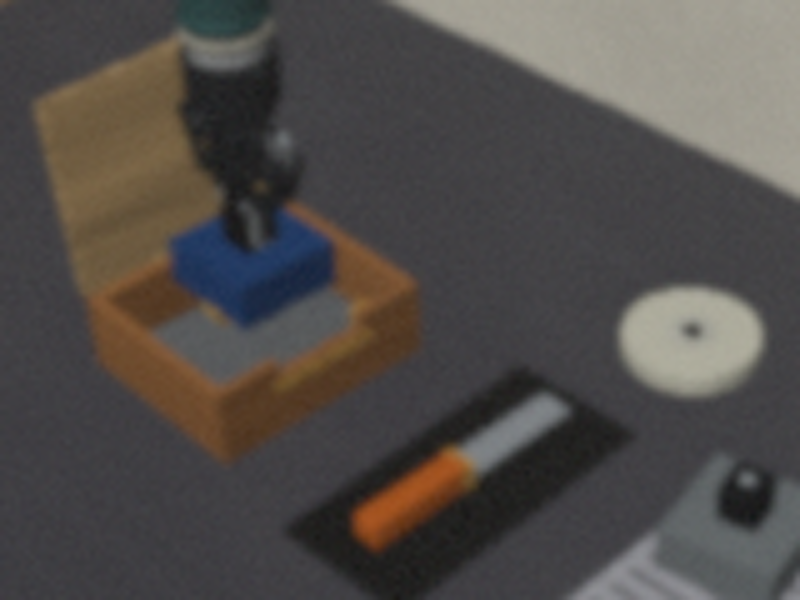

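View pics/c14.png

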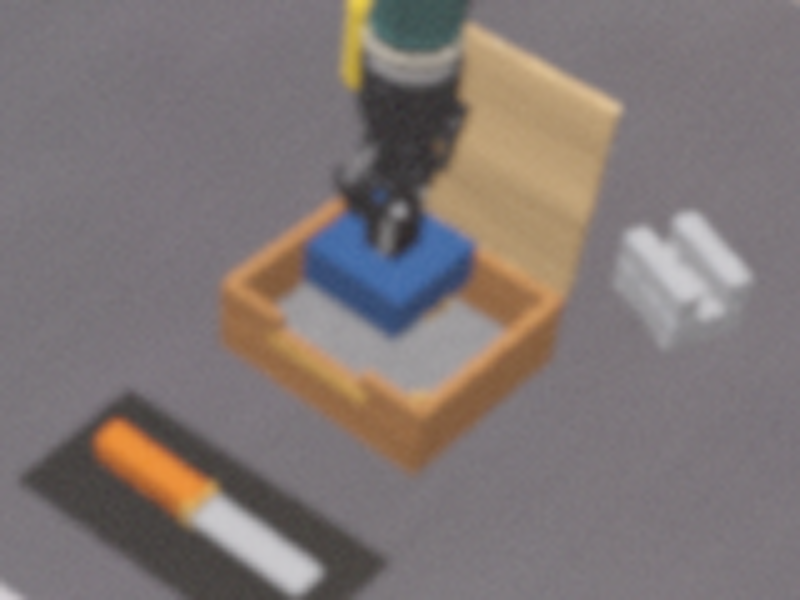

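arm_command --rows '[[[0,0,-0.028,0,0,-0.003,1],[0,0,-0.028,0,0,-0.003,1],[0,0,-0.028,0,0,-0.003,1],[0,0,-0.028,0,0,-0.003,1],[0,0,-0.028,0,0,-0.003,1],[0,0,-0.028,0,0,-0.003,1],[0,0,0,-0.0012,0.0049,0,1],[0,0,0,-0.0024,0.0097,0,1],[0,0,0,-0.0036,0.0146,0,1],[0,0,0,-0.0048,0.0194,0,1]]]'

```text
time: 29.05
tool_pos: [0.5425, 0.1124, 0.1695]
eef_rot: [[0.993, 0.117, -0.0], [0.117, -0.993, -0.0], [-0.0, 0.0, -1.0]]
force: [1.0, -0.8, -2.4]
opening: 0.0325
```

arm_command --rows '[[[0,0,0,-0.006,0.0243,0,1],[0,0,0,-0.0073,0.0295,0,1],[0,0,0,-0.0073,0.0295,0,1],[0,0,0,-0.0073,0.0295,0,1],[0,0,0,-0.0073,0.0295,0,1],[0,0,0,-0.0073,0.0295,0,1],[0,0,0,-0.0073,0.0295,0,1],[0,0,0,-0.0073,0.0295,0,1],[0,0,0,-0.0073,0.0295,0,1],[0,0,0,-0.0073,0.0295,0,1]]]'

```text
time: 29.88
tool_pos: [0.5031, -0.1863, 0.1697]
eef_rot: [[0.994, 0.113, -0.001], [0.113, -0.994, -0.001], [-0.001, 0.0, -1.0]]
force: [1.4, 0.5, -3.0]
opening: 0.0322
```

```bash
python3 - <<'E'
from h import *
s=st()
snap('side','s15.png',(220,130,360,230),5)
r=manip.mark_of('bush4_mid','side'); print([(round(d['score'],2),np.round(d['location'],3)) for d in r])
snap('scene','c15.png',(300,110,420,210),6)
r=manip.mark_of('bush4_mid','scene'); print([(round(d['score'],2),np.round(d['location'],3)) for d in r])
E
```

```text
t 29.88 pos [ 0.5031 -0.1863  0.1697] yaw 6.51 tilt 0.06 F [ 1.4462  0.4621 -2.9731] T [ 0.0057 -0.032  -0.0288] op 0.0322 q [-11.  32.  36. 121. -31.  37. -36.]
[(0.54, array([ 0.496, -0.186,  0.11 ]))]
[]
```

View pics/s15.png

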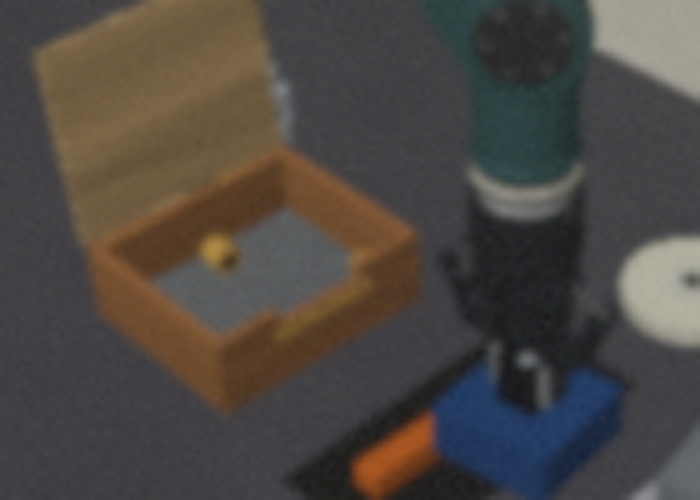

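View pics/c15.png

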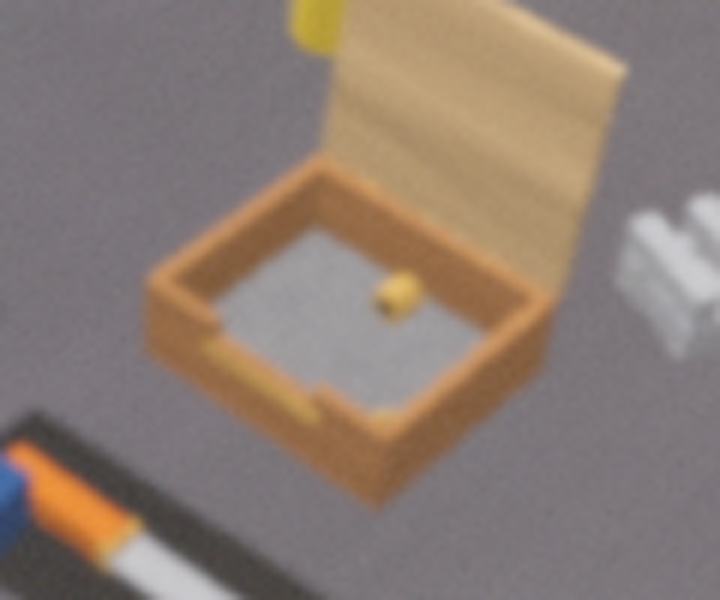

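arm_command --rows '[[[0,0,0,-0.0073,0.0295,0,1],[0,0,0,-0.006,0.0243,0,1],[0,0,0,-0.0048,0.0194,0,1],[0,0,0,-0.0036,0.0146,0,1],[0,0,0,-0.0024,0.0097,0,1],[0,0,0,-0.0012,0.0049,0,1],[0,0,0,0,0,0.02,1],[0,0,0,0,0,0.02,1],[0,0,0,0,0,0.02,1],[0,0,0,0,0,0.01,1]]]'

```text
time: 30.92
tool_pos: [0.4913, -0.2852, 0.0975]
eef_rot: [[0.993, 0.118, -0.003], [0.118, -0.993, 0.003], [-0.003, -0.004, -1.0]]
force: [0.2, 0.8, -3.0]
opening: 0.0324
```

```bash
python3 - <<'E'
from h import *
s=st()
snap('wrist','w16.png')
st()
E
```

```text
t 30.92 pos [ 0.4913 -0.2852  0.0975] yaw 6.78 tilt 0.25 F [ 0.242   0.7985 -3.0144] T [0.0758 0.0463 0.0025] op 0.0324 q [  5.  39.  29. 119. -37.  31. -22.]
t 30.97 pos [ 0.4907 -0.2851  0.0966] yaw 6.77 tilt 0.35 F [ 0.0255  1.3905 -4.6675] T [-0.0133 -0.0071 -0.0107] op 0.032 q [  5.  39.  29. 119. -37.  31. -22.]
```

View pics/w16.png

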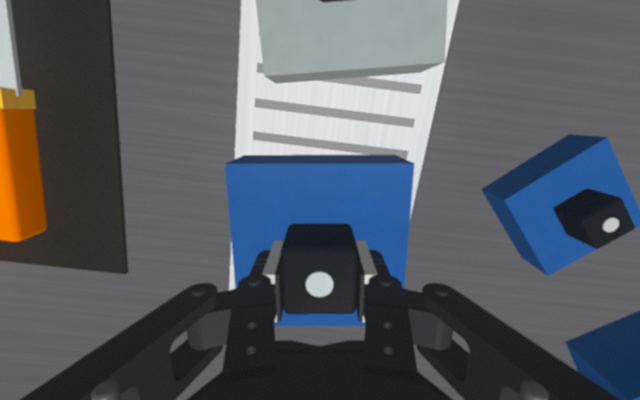

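arm_command --rows '[[[0,0,0,0,0,0.009,1],[0,0,0,0,0,0.007,1],[0,0,0,0,0,0.004,1],[0,0,0,0,0,0.0025,1],[0,0,0,0,0,0,1],[0,0,0,0,0,0,0],[0,0,0,0,0,0,0],[0,0,0,0,0,0,0],[0,0,0,0,0,0,0],[0,0,0,0,0,-0.005,0]]]'

```text
time: 31.8
tool_pos: [0.4917, -0.2877, 0.0821]
eef_rot: [[0.993, 0.116, -0.001], [0.116, -0.993, 0.0], [-0.0, -0.0, -1.0]]
force: [0.7, -0.1, -1.0]
opening: 0.0855
```

```bash
python3 - <<'E'
from h import *
st()
plan([((0.4925,-0.285,0.19),6.7),((0.56,-0.284,0.21),10.6)],0)
E
```

```text
t 31.8 pos [ 0.4917 -0.2877  0.0821] yaw 6.64 tilt 0.04 F [ 0.7258 -0.1417 -0.9758] T [-0.0077  0.0452  0.0093] op 0.0855 q [  7.  40.  28. 119. -38.  29. -21.]
[[[-0.0002,0.0002,-0.0004,0.0004,-0.0009,-0.036,0.0],[-0.0002,0.0002,-0.0004,0.0004,-0.0009,-0.036,0.0],[-0.0002,0.0002,-0.0004,0.0004,-0.0009,-0.036,0.0],[0.0,0.0,-0.0097,0.0096,0.001,-0.0029,0.0],[0.0,0.0,-0.0097,0.0096,0.0011,-0.0029,0.0],[0.0,0.0,-0.0097,0.0096,0.0012,-0.0029,0.0],[0.0,0.0,-0.0097,0.0096,0.0013,-0.0029,0.0],[0.0,0.0,-0.0097,0.0095,0.0014,-0.0029,0.0],[0.0,0.0,-0.0097,0.0095,0.0014,-0.0029,0.0],[0.0,0.0,-0.0097,0.0095,0.0015,-0.0029,0.0]]]
```

arm_command --rows '[[[0,0,0,0,0,-0.02,0],[0,0,0,0,0,-0.035,0],[0,0,0,0,0,-0.036,0],[0,0,-0.01,0.0096,0.001,-0.006,0],[0,0,-0.01,0.0096,0.001,-0.006,0],[0,0,-0.01,0.0096,0.001,-0.006,0],[0,0,-0.01,0.0096,0.001,-0.006,0],[0,0,-0.01,0.0096,0.001,-0.006,0],[0,0,-0.01,0.0096,0.001,-0.006,0],[0,0,-0.01,0.0096,0.001,-0.006,0]]]'

```text
time: 32.63
tool_pos: [0.5602, -0.2847, 0.2149]
eef_rot: [[0.983, 0.186, -0.001], [0.186, -0.983, 0.0], [-0.001, -0.001, -1.0]]
force: [-0.2, 0.0, -0.1]
opening: 0.0852
```

```bash
python3 - <<'E'
from h import *
st()
s,_=snap('wrist','w17.png')
for t in ["tin_a_knob","tin_b_knob"]:
    print(t,[(round(d['score'],2),np.round(d['location'],4).tolist()) for d in manip.mark_of(t,'wrist')[:3]])
E
```

```text
t 32.63 pos [ 0.5602 -0.2847  0.2149] yaw 10.73 tilt 0.08 F [-0.2155  0.041  -0.1022] T [-0.0481 -0.0046 -0.0687] op 0.0852 q [ -2.  34.  37. 108. -27.  47. -30.]
tin_a_knob [(0.77, [0.6355, -0.2819, 0.0663])]
tin_b_knob [(0.92, [0.4937, -0.2858, 0.0652]), (0.57, [0.5206, -0.4543, 0.0397])]
```

View pics/w17.png

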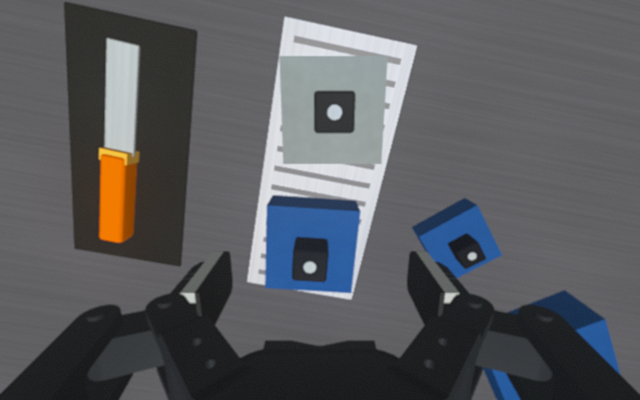

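```bash
python3 - <<'E'
from h import *
s={'tool_pos':np.array([0.5602,-0.2847,0.2149]),'eef_rot':Rdown(10.73)}
print(pix2plane('wrist',[(334.5,112)],0.083,s))
plan([((0.6345,-0.2822,0.13),10.9),((0.6345,-0.2822,0.096),10.9,None,3)],0,pad=False)
E
```

```text
[[ 0.6343 -0.2821  0.083 ]]
[[[0.0001,-0.0001,-0.0007,0.0183,0.0028,0.0213,0.0],[0.0001,-0.0001,-0.0007,0.0183,0.0028,0.0213,0.0],[0.0001,-0.0001,-0.0007,0.0183,0.0028,0.0213,0.0],[0.0001,-0.0001,-0.0007,0.0183,0.0028,0.0213,0.0],[0.0,0.0,0.0,0.0,0.0,0.0113,0.0],[0.0,0.0,0.0,0.0,0.0,0.0113,0.0],[0.0,0.0,0.0,0.0,0.0,0.0113,0.0]]]
```

arm_command --rows '[[[0,0,0,0.0183,0.0028,0.021,0],[0,0,0,0.0183,0.0028,0.021,0],[0,0,0,0.0183,0.0028,0.021,0],[0,0,0,0.0183,0.0028,0.021,0],[0,0,0,0,0,0.011,0],[0,0,0,0,0,0.011,0],[0,0,0,0,0,0.011,0],[0,0,0,0,0,0,0],[0,0,0,0,0,0,0],[0,0,0,0,0,0,0]]]'

```text
time: 33.62
tool_pos: [0.6329, -0.2833, 0.0992]
eef_rot: [[0.983, 0.184, 0.001], [0.184, -0.983, -0.001], [0.001, 0.001, -1.0]]
force: [0.2, 0.4, 0.5]
opening: 0.0851
```

```bash
python3 - <<'E'
from h import *
st()
s,_=snap('wrist','w18.png')
E
```

```text
t 33.62 pos [ 0.6329 -0.2833  0.0992] yaw 10.58 tilt 0.06 F [0.1804 0.3852 0.5204] T [-0.0042  0.0266  0.0209] op 0.0851 q [  1.  46.  31. 103. -34.  41. -29.]
```

View pics/w18.png

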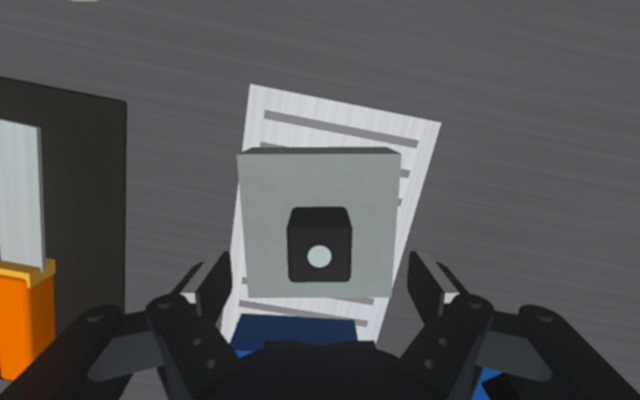

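Grey knob centred at (319,256). Descend 25 mm, grip, lift.

arm_command --rows '[[[0,0,0,0.001,0,0.009,0],[0,0,0,0,0,0.009,0],[0,0,0,0,0,0.007,0],[0,0,0,0,0,0,0],[0,0,0,0,0,0,1],[0,0,0,0,0,0,1],[0,0,0,0,0,0,1],[0,0,0,0,0,0,1],[0,0,0,0,0,0,1],[0,0,0,0,0,0,1]]]' --grip_force 100

```text
time: 34.5
tool_pos: [0.6348, -0.2829, 0.0739]
eef_rot: [[0.983, 0.185, 0.001], [0.185, -0.983, -0.001], [0.001, 0.001, -1.0]]
force: [-0.9, -1.2, 1.5]
opening: 0.0326
```

arm_command --rows '[[[0,0,0,0,0,-0.004,1],[0,0,0,0,0,-0.008,1],[0,0,0,0,0,-0.012,1],[0,0,0,0,0,-0.016,1],[0,0,0,0,0,-0.016,1],[0,0,0,0,0,-0.016,1],[0,0,0,0,0,-0.012,1],[0,0,0,0,0,-0.008,1],[0,0,0,0,0,-0.004,1],[0,0,0,0,0,0,1]]]'

```text
time: 35.33
tool_pos: [0.6348, -0.2825, 0.1705]
eef_rot: [[0.983, 0.185, 0.002], [0.185, -0.983, -0.001], [0.002, 0.001, -1.0]]
force: [-1.0, 0.0, -4.8]
opening: 0.0324
```

```bash
python3 - <<'E'
from h import *
s=st()
weigh(10)
s=st(); p=s['tool_pos']; R=s['eef_rot']
d=R.T@(np.array([0.549,0.163,p[2]])-p); print('delta',d)
L=np.linalg.norm(d)
w=np.array([5,10,15,20,25]); 
for k in list(w)+[(L*1000-150)/10]: print(round(k,1),np.round(d/L*k/1000,4))
snap('wrist','w19.png')
E
```

```text
t 35.33 pos [ 0.6348 -0.2825  0.1705] yaw 10.66 tilt 0.1 F [-0.9659  0.0394 -4.825 ] T [-0.0968 -0.0543  0.0051] op 0.0324 q [ -2.  41.  35. 101. -31.  48. -32.]
force [-0.3064 -0.0923 -4.5818] sd [0.3541 0.6108 0.6286]
t 35.83 pos [ 0.6342 -0.2823  0.1688] yaw 10.64 tilt 0.03 F [-0.1625 -0.9117 -4.8773] T [-0.0565 -0.0309 -0.023 ] op 0.0326 q [ -2.  41.  35. 101. -31.  48. -32.]
delta [-0.0015 -0.4534  0.0001]
5 [-0.    -0.005  0.   ]
10 [-0.   -0.01  0.  ]
15 [-0.    -0.015  0.   ]
20 [-0.0001 -0.02    0.    ]
25 [-0.0001 -0.025   0.    ]
30.3 [-0.0001 -0.0303  0.    ]
```

View pics/w19.png

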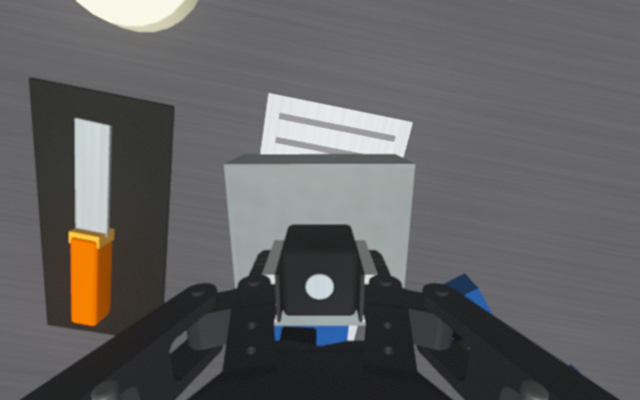

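arm_command --rows '[[[0,0,0,0,-0.005,0,1],[0,0,0,0,-0.01,0,1],[0,0,0,0,-0.015,0,1],[0,0,0,0,-0.02,0,1],[0,0,0,0,-0.025,0,1],[0,0,0,0,-0.03,0,1],[0,0,0,0,-0.03,0,1],[0,0,0,0,-0.03,0,1],[0,0,0,0,-0.03,0,1],[0,0,0,0,-0.03,0,1]]]'

```text
time: 36.72
tool_pos: [0.5916, -0.0577, 0.1693]
eef_rot: [[0.982, 0.186, -0.001], [0.186, -0.982, 0.002], [-0.0, -0.002, -1.0]]
force: [0.1, 1.1, -4.1]
opening: 0.0322
```

arm_command --rows '[[[0,0,0,0,-0.03,0,1],[0,0,0,0,-0.03,0,1],[0,0,0,0,-0.03,0,1],[0,0,0,0,-0.03,0,1],[0,0,0,0,-0.03,0,1],[0,0,0,0,-0.025,0,1],[0,0,0,0,-0.02,0,1],[0,0,0,0,-0.015,0,1],[0,0,0,0,-0.011,0,1],[0,0,0,0,-0.006,0,1]]]'

```text
time: 37.55
tool_pos: [0.5494, 0.1652, 0.1691]
eef_rot: [[0.982, 0.189, -0.001], [0.189, -0.982, 0.002], [-0.001, -0.002, -1.0]]
force: [-0.3, -0.4, -5.4]
opening: 0.0325
```

arm_command --rows '[[[0,0,0.03,0,0,0.003,1],[0,0,0.03,0,0,0.003,1],[0,0,0.03,0,0,0.003,1],[0,0,0.03,0,0,0.003,1],[0,0,0.03,0,0,0.003,1],[0,0,0.03,0,0,0.002,1],[0,0,0.03,0,0,0,1],[0,0,0.03,0,0,0,1],[0,0,0,0,0,0,1],[0,0,0,0,0,0,1]]]'

```text
time: 38.38
tool_pos: [0.5509, 0.1619, 0.1523]
eef_rot: [[0.999, -0.054, 0.0], [-0.054, -0.999, -0.0], [0.0, 0.0, -1.0]]
force: [0.6, -0.0, -4.7]
opening: 0.0324
```

```bash
python3 - <<'E'
from h import *
s=st()
weigh(6)
snap('side','s20.png',(220,130,360,230),5)
E
```

```text
t 38.38 pos [0.5509 0.1619 0.1523] yaw -3.1 tilt 0.02 F [ 0.6333 -0.0015 -4.6874] T [-0.0227 -0.0143  0.0228] op 0.0324 q [-49.  37.  41. 117. -38.  39. -76.]
force [-0.1173  0.176  -4.4471] sd [0.6144 0.4181 0.2029]
```

View pics/s20.png

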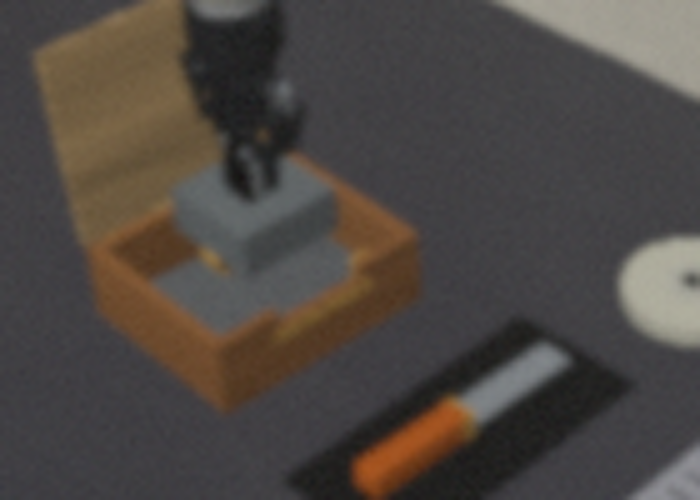

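arm_command --rows '[[[0,0,0,0.018,0,0,1],[0,0,0,-0.036,0,0,1],[0,0,0,0.036,0,0,1],[0,0,0,-0.036,0,0,1],[0,0,0,0.036,0,0,1],[0,0,0,-0.036,0,0,1],[0,0,0,0.036,0,0,1],[0,0,0,-0.018,0,0,1],[0,0,0,0,0,0,1],[0,0,0,0,0,0,1]]]'

```text
time: 39.57
tool_pos: [0.5505, 0.162, 0.1523]
eef_rot: [[0.999, -0.054, -0.001], [-0.054, -0.999, 0.0], [-0.001, -0.0, -1.0]]
force: [0.3, 0.8, -2.7]
opening: 0.0324
```

```bash
python3 - <<'E'
from h import *
weigh(10)
s=st()
E
```

```text
force [ 0.2078 -0.0916 -2.8909] sd [0.5458 0.4413 0.354 ]
t 40.07 pos [0.551  0.162  0.1523] yaw -3.09 tilt 0.02 F [-0.3236 -0.5436 -2.647 ] T [0.0202 0.0435 0.0024] op 0.0322 q [-49.  37.  41. 117. -38.  39. -76.]
```

arm_command --rows '[[[0,0,0,0,0.018,0,1],[0,0,0,0,-0.036,0,1],[0,0,0,0,0.036,0,1],[0,0,0,0,-0.036,0,1],[0,0,0,0,0.036,0,1],[0,0,0,0,-0.036,0,1],[0,0,0,0,0.036,0,1],[0,0,0,0,-0.018,0,1],[0,0,0,0,0,0,1],[0,0,0,0,0,0,1]]]'

```text
time: 40.9
tool_pos: [0.5508, 0.1628, 0.1521]
eef_rot: [[0.999, -0.052, -0.0], [-0.052, -0.999, 0.001], [-0.0, -0.001, -1.0]]
force: [-0.2, 0.1, -3.0]
opening: 0.0325
```

```bash
python3 - <<'E'
from h import *
weigh(10)
s=st()
E
```

```text
force [ 0.0684 -0.0944 -2.8507] sd [0.5568 0.2879 0.7027]
t 41.4 pos [0.5508 0.1618 0.1522] yaw -3.11 tilt 0.0 F [ 0.225   0.0562 -2.8322] T [-0.0365  0.0152 -0.0521] op 0.0324 q [-49.  37.  41. 117. -38.  39. -76.]
```

arm_command --rows '[[[0,0,0,0.02,0,0,1],[0,0,0,-0.04,0,0,1],[0,0,0,0.04,0,0,1],[0,0,0,-0.04,0,0,1],[0,0,0,0.02,0,0,1],[0,0,0,0,0.02,0,1],[0,0,0,0,-0.04,0,1],[0,0,0,0,0.04,0,1],[0,0,0,0,-0.04,0,1],[0,0,0,0,0.02,0,1]]]'

```text
time: 42.23
tool_pos: [0.5516, 0.1724, 0.1513]
eef_rot: [[0.999, -0.044, -0.0], [-0.044, -0.999, 0.008], [-0.001, -0.008, -1.0]]
force: [0.2, 4.9, -3.0]
opening: 0.0326
```

arm_command --rows '[[[0,0,0,0.02,0,0,1],[0,0,0,-0.04,0,0,1],[0,0,0,0.04,0,0,1],[0,0,0,-0.04,0,0,1],[0,0,0,0.02,0,0,1],[0,0,0,0,0.02,0,1],[0,0,0,0,-0.04,0,1],[0,0,0,0,0.04,0,1],[0,0,0,0,-0.04,0,1],[0,0,0,0,0.02,0,1]]]'

```text
time: 43.07
tool_pos: [0.5516, 0.1724, 0.1513]
eef_rot: [[0.999, -0.044, -0.0], [-0.044, -0.999, 0.008], [-0.001, -0.008, -1.0]]
force: [-0.1, 5.7, -3.7]
opening: 0.0325
```

```bash
python3 - <<'E'
from h import *
for i in range(6): manip.get_image('side')
weigh(14)
s=st()
snap('side','s21.png',(220,130,360,230),5)
E
```

```text
force [ 0.2126  0.1489 -2.9186] sd [0.5369 0.6381 0.4585]
t 44.07 pos [0.5508 0.162  0.1522] yaw -3.1 tilt 0.0 F [ 0.84   -0.684  -3.3272] T [-0.0151  0.0137  0.0058] op 0.0326 q [-49.  37.  41. 117. -38.  39. -76.]
```

View pics/s21.png

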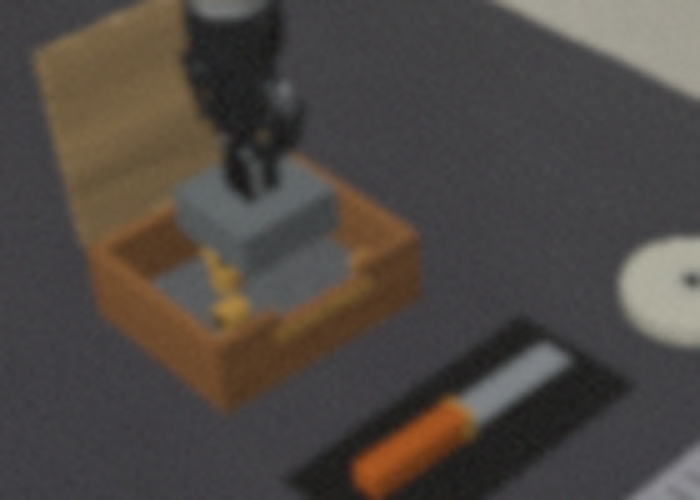

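arm_command --rows '[[[0,0,-0.03,0,0,-0.004,1],[0,0,-0.03,0,0,-0.004,1],[0,0,-0.03,0,0,-0.004,1],[0,0,-0.03,0,0,-0.004,1],[0,0,-0.03,0,0,-0.002,1],[0,0,-0.03,0,0,0,1],[0,0,-0.03,0,0,0,1],[0,0,-0.03,0,0,0,1],[0,0,0,0,0.005,0,1],[0,0,0,0,0.01,0,1]]]'

```text
time: 44.95
tool_pos: [0.5533, 0.1482, 0.1699]
eef_rot: [[0.982, 0.188, -0.001], [0.188, -0.982, 0.001], [-0.001, -0.001, -1.0]]
force: [-0.4, -0.3, -2.7]
opening: 0.0324
```

arm_command --rows '[[[0,0,0,0,0.015,0,1],[0,0,0,0,0.02,0,1],[0,0,0,0,0.025,0,1],[0,0,0,0,0.03,0,1],[0,0,0,0,0.03,0,1],[0,0,0,0,0.03,0,1],[0,0,0,0,0.03,0,1],[0,0,0,0,0.03,0,1],[0,0,0,0,0.03,0,1],[0,0,0,0,0.03,0,1]]]'

```text
time: 45.78
tool_pos: [0.603, -0.1211, 0.1701]
eef_rot: [[0.983, 0.183, -0.0], [0.183, -0.983, -0.001], [-0.001, 0.001, -1.0]]
force: [1.1, -0.0, -2.8]
opening: 0.0322
```

arm_command --rows '[[[0,0,0,0,0.03,0,1],[0,0,0,0,0.03,0,1],[0,0,0,0,0.03,0,1],[0,0,0,0,0.025,0,1],[0,0,0,0,0.02,0,1],[0,0,0,0,0.016,0,1],[0,0,0,0,0.011,0,1],[0,0,0,0,0.005,0,1],[0,0,0,0,0,0,1],[0,0,0,0,0,0,1]]]'

```text
time: 46.62
tool_pos: [0.634, -0.2815, 0.1698]
eef_rot: [[0.983, 0.185, -0.001], [0.185, -0.983, 0.001], [-0.001, -0.002, -1.0]]
force: [0.9, 1.0, -2.3]
opening: 0.0327
```

```bash
python3 - <<'E'
from h import *
s=st()
snap('side','s22.png',(220,110,360,210),5)
snap('scene','c22.png',(300,110,420,210),6)
snap('wrist','w22.png')
for t in ["tin_b_knob"]:
    print(t,[(round(d['score'],2),np.round(d['location'],4).tolist()) for d in manip.mark_of(t,'scene')[:3]])
E
```

```text
t 46.62 pos [ 0.634  -0.2815  0.1698] yaw 10.66 tilt 0.09 F [ 0.9364  1.0253 -2.2826] T [0.006  0.0309 0.0097] op 0.0327 q [ -2.  41.  35. 101. -31.  48. -32.]
tin_b_knob [(0.9, [0.5169, -0.4535, 0.0371]), (0.81, [0.4959, -0.2839, 0.064]), (0.62, [0.3814, -0.6119, 0.0814])]
```

View pics/s22.png

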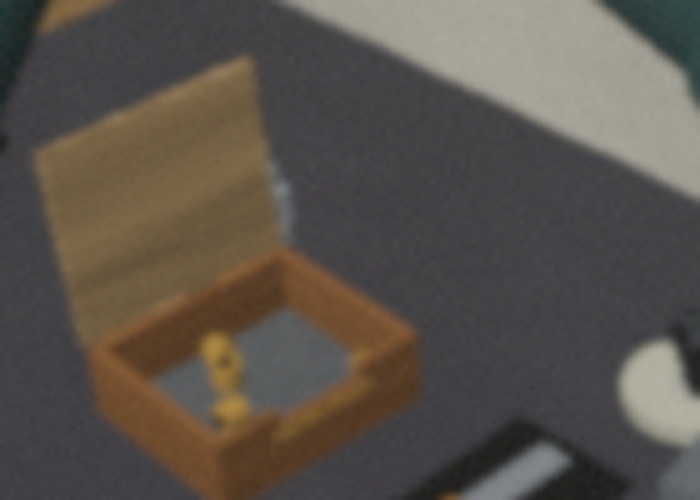

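View pics/c22.png

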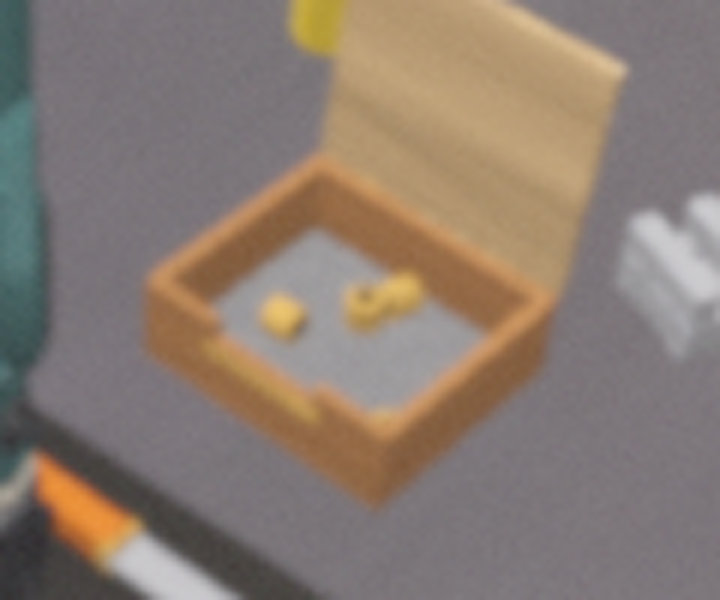

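View pics/w22.png

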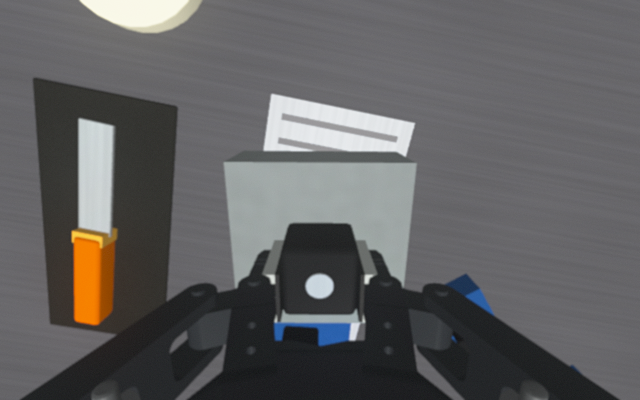

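arm_command --rows '[[[0,0,0,0,0,0.02,1],[0,0,0,0,0,0.025,1],[0,0,0,0,0,0.02,1],[0,0,0,0,0,0.015,1],[0,0,0,0,0,0.008,1],[0,0,0,0,0,0.004,1],[0,0,0,0,0,0.003,1],[0,0,0,0,0,0,1],[0,0,0,0,0,0,1],[0,0,0,0,0,0,1]]]'

```text
time: 47.65
tool_pos: [0.6349, -0.2828, 0.0763]
eef_rot: [[0.983, 0.185, 0.002], [0.185, -0.983, -0.001], [0.001, 0.001, -1.0]]
force: [1.0, 0.6, -2.4]
opening: 0.0327
```

arm_command --rows '[[[0,0,0,0,0,0,0],[0,0,0,0,0,0,0],[0,0,0,0,0,0,0],[0,0,0,0,0,0,0],[0,0,0,0,0,-0.01,0],[0,0,0,0,0,-0.025,0],[0,0,0,0,0,-0.035,0],[0,0,0,0,0,-0.035,0],[0,0,0,0,0,-0.03,0],[0,0,0,-0.01,0,-0.02,0]]]'

```text
time: 48.48
tool_pos: [0.6277, -0.2844, 0.2347]
eef_rot: [[0.982, 0.187, 0.007], [0.187, -0.982, -0.002], [0.006, 0.004, -1.0]]
force: [0.7, -0.1, 0.4]
opening: 0.0852
```

```bash
python3 - <<'E'
from h import *
s=st()
snap('wrist','w23.png')
for t in ["tin_a_knob","tin_b_knob","blade_grip","rack","mat"]:
    print(t,[(round(d['score'],2),np.round(d['location'],4).tolist()) for d in manip.mark_of(t,'wrist')[:3]])
E
```

```text
t 48.48 pos [ 0.6277 -0.2844  0.2347] yaw 10.77 tilt 0.4 F [ 0.708  -0.1334  0.3823] T [-0.011  -0.0334 -0.0352] op 0.0852 q [ -4.  37.  38.  99. -28.  53. -34.]
tin_a_knob [(0.68, [0.636, -0.2829, 0.0697])]
tin_b_knob [(0.66, [0.4902, -0.2868, 0.0639])]
blade_grip [(0.61, [0.5234, -0.0677, 0.0167])]
rack [(0.7, [0.5621, -0.2875, -0.0042])]
mat [(0.59, [0.55, -0.0709, 0.0002])]
```

View pics/w23.png

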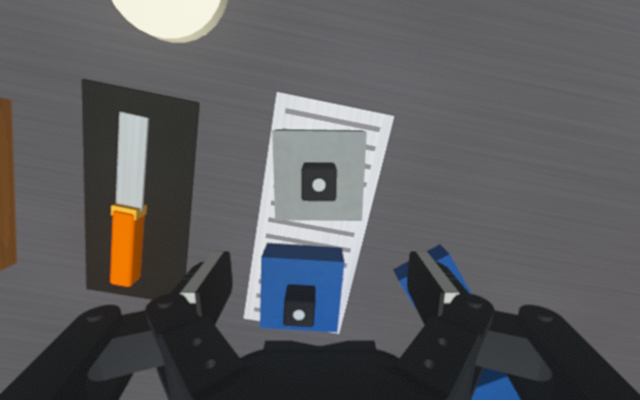

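```bash
python3 - <<'E'
from h import *
plan([((0.61,-0.2,0.32),30,None),((0.557,0.332,0.32),87,None)],1,vmax=0.033)
E
```

```text
[[[-0.0005,0.0003,-0.0843,0.0003,-0.0211,-0.0227,1.0],[-0.0005,0.0003,-0.0843,0.0021,-0.021,-0.0227,1.0],[-0.0005,0.0003,-0.0843,0.0039,-0.0207,-0.0227,1.0],[-0.0005,0.0003,-0.0843,0.0056,-0.0203,-0.0227,1.0],[0.0,0.0,-0.0383,0.0085,-0.0187,0.0,1.0],[0.0,0.0,-0.0383,0.0092,-0.0184,0.0,1.0],[0.0,0.0,-0.0383,0.0099,-0.018,0.0,1.0],[0.0,0.0,-0.0383,0.0106,-0.0176,0.0,1.0],[0.0,0.0,-0.0383,0.0112,-0.0172,0.0,1.0],[0.0,0.0,-0.0383,0.0119,-0.0168,0.0,1.0]]]
[[[0.0,0.0,-0.0383,0.0125,-0.0163,0.0,1.0],[0.0,0.0,-0.0383,0.0131,-0.0158,0.0,1.0],[0.0,0.0,-0.0383,0.0137,-0.0153,0.0,1.0],[0.0,0.0,-0.0383,0.0143,-0.0148,0.0,1.0],[0.0,0.0,-0.0383,0.0148,-0.0142,0.0,1.0],[0.0,0.0,-0.0383,0.0154,-0.0136,0.0,1.0],[0.0,0.0,-0.0383,0.0159,-0.013,0.0,1.0],[0.0,0.0,-0.0383,0.0164,-0.0124,0.0,1.0],[0.0,0.0,-0.0383,0.0168,-0.0118,0.0,1.0],[0.0,0.0,-0.0383,0.0173,-0.0111,0.0,1.0]]]
[[[0.0,0.0,-0.0383,0.0177,-0.0105,0.0,1.0],[0.0,0.0,-0.0383,0.0181,-0.0098,0.0,1.0],[0.0,0.0,-0.0383,0.0184,-0.0091,0.0,1.0],[0.0,0.0,-0.0383,0.0188,-0.0084,0.0,1.0],[0.0,0.0,-0.0383,0.0191,-0.0077,0.0,1.0],[0.0,0.0,-0.0383,0.0194,-0.0069,0.0,1.0],[0.0,0.0,-0.0383,0.0196,-0.0062,0.0,1.0],[0.0,0.0,-0.0383,0.0198,-0.0054,0.0,1.0],[0.0,0.0,-0.0383,0.02,-0.0047,0.0,1.0],[0.0,0.0,-0.0383,0.0202,-0.0039,0.0,1.0]]]
```

arm_command --rows '[[[0,0,-0.084,0,-0.021,-0.023,1],[0,0,-0.084,0.002,-0.021,-0.023,1],[0,0,-0.084,0.004,-0.021,-0.023,1],[0,0,-0.084,0.0055,-0.02,-0.023,1],[0,0,-0.038,0.0085,-0.019,0,1],[0,0,-0.038,0.009,-0.0185,0,1],[0,0,-0.038,0.01,-0.018,0,1],[0,0,-0.038,0.0105,-0.0175,0,1],[0,0,-0.038,0.011,-0.017,0,1],[0,0,-0.038,0.012,-0.017,0,1]]]'

```text
time: 49.62
tool_pos: [0.5971, -0.0768, 0.3205]
eef_rot: [[0.73, 0.683, -0.003], [0.683, -0.73, 0.0], [-0.002, -0.002, -1.0]]
force: [0.8, 0.1, -0.2]
opening: 0.0001
```

arm_command --rows '[[[0,0,-0.038,0.0125,-0.0165,0,1],[0,0,-0.038,0.013,-0.016,0,1],[0,0,-0.038,0.0135,-0.0155,0,1],[0,0,-0.038,0.0145,-0.015,0,1],[0,0,-0.038,0.015,-0.014,0,1],[0,0,-0.038,0.0155,-0.0135,0,1],[0,0,-0.038,0.016,-0.013,0,1],[0,0,-0.038,0.0165,-0.0125,0,1],[0,0,-0.038,0.017,-0.012,0,1],[0,0,-0.038,0.0175,-0.011,0,1]]]'

```text
time: 50.45
tool_pos: [0.5776, 0.1289, 0.321]
eef_rot: [[0.424, 0.906, -0.002], [0.906, -0.424, -0.001], [-0.002, -0.002, -1.0]]
force: [-0.5, -0.4, 0.3]
opening: 0.0
```

arm_command --rows '[[[0,0,-0.038,0.0175,-0.0105,0,1],[0,0,-0.038,0.018,-0.01,0,1],[0,0,-0.038,0.0185,-0.009,0,1],[0,0,-0.038,0.019,-0.0085,0,1],[0,0,-0.038,0.019,-0.0075,0,1],[0,0,-0.038,0.0195,-0.007,0,1],[0,0,-0.038,0.0195,-0.006,0,1],[0,0,-0.038,0.02,-0.0055,0,1],[0,0,-0.038,0.02,-0.0045,0,1],[0,0,-0.038,0.02,-0.004,0,1]]]'

```text
time: 51.28
tool_pos: [0.5591, 0.3341, 0.3222]
eef_rot: [[0.057, 0.998, 0.0], [0.998, -0.057, 0.0], [0.0, 0.0, -1.0]]
force: [0.1, 0.1, 1.1]
opening: -0.0001
```

```bash
python3 - <<'E'
from h import *
s=st()
snap('wrist','w24.png')
snap('scene','c24.png',(300,60,440,210),4)
plan([((0.557,0.332,0.218),87,None)],1)
H=np.array([0.5535,0.2595])
U=(s['tool_pos'][:2]-H)@[0.0523,0.9986]; print('U',U)
r=.13
th=np.r_[1.67,np.arange(1.55,-0.01,-0.1),0]
u=-r*np.cos(th)+.008*np.sin(th)+.011; z=.07+r*np.sin(th)+.008*np.cos(th)+.019
for t,a,b,du,dz in zip(th,u,z,np.diff(u,prepend=np.nan),np.diff(z,prepend=np.nan)): print(round(t,2),np.round([a,b,du,-dz],4))
E
```

```text
t 51.28 pos [0.5591 0.3341 0.3222] yaw 86.73 tilt 0.01 F [0.1327 0.0724 1.0587] T [ 0.0759 -0.0144 -0.0063] op -0.0001 q [-48.  25.  19.  99.  -9.  57. -29.]
[[[-0.0001,-0.0003,0.0,-0.0007,0.0,0.0104,1.0],[-0.0001,-0.0003,0.0,-0.0007,0.0,0.0104,1.0],[-0.0001,-0.0003,0.0,-0.0007,0.0,0.0104,1.0],[-0.0001,-0.0003,0.0,-0.0007,0.0,0.0104,1.0],[-0.0001,-0.0003,0.0,-0.0007,0.0,0.0104,1.0],[-0.0001,-0.0003,0.0,-0.0007,0.0,0.0104,1.0],[-0.0001,-0.0003,0.0,-0.0007,0.0,0.0104,1.0],[-0.0001,-0.0003,0.0,-0.0006,0.0,0.0104,1.0],[-0.0001,-0.0003,0.0,-0.0006,0.0,0.0104,1.0],[-0.0001,-0.0003,0.0,-0.0006,0.0,0.0104,1.0]]]
U 0.0748214167405266
1.67 [0.0318 0.2176    nan    nan]
1.55 [ 0.0163  0.2191 -0.0155 -0.0016]
1.45 [ 0.0033  0.219  -0.013   0.0001]
1.35 [-0.0097  0.2176 -0.0129  0.0014]
1.25 [-0.0224  0.2149 -0.0127  0.0027]
1.15 [-0.0348  0.2109 -0.0124  0.004 ]
1.05 [-0.0467  0.2057 -0.0119  0.0052]
0.95 [-0.0581  0.1994 -0.0114  0.0063]
0.85 [-0.0688  0.1919 -0.0107  0.0075]
0.75 [-0.0787  0.1835 -0.0099  0.0085]
0.65 [-0.0876  0.174  -0.009   0.0094]
0.55 [-0.0956  0.1638 -0.008   0.0103]
0.45 [-0.1026  0.1527 -0.0069  0.011 ]
0.35 [-0.1084  0.1411 -0.0058  0.0117]
0.25 [-0.113   0.1289 -0.0046  0.0122]
0.15 [-0.1163  0.1163 -0.0034  0.0126]
0.05 [-0.1184  0.1035 -0.0021  0.0128]
0.0 [-0.119   0.097  -0.0006  0.0065]
```

View pics/w24.png

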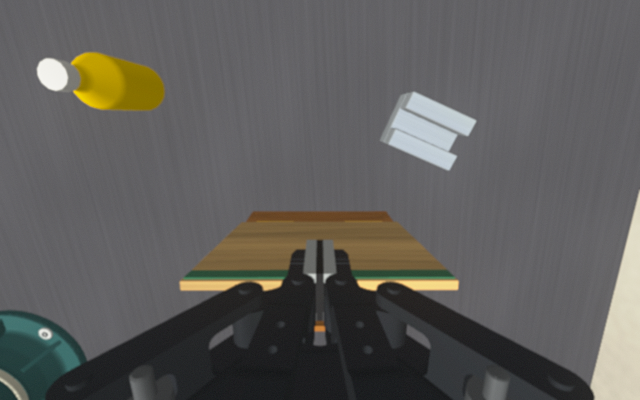

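View pics/c24.png

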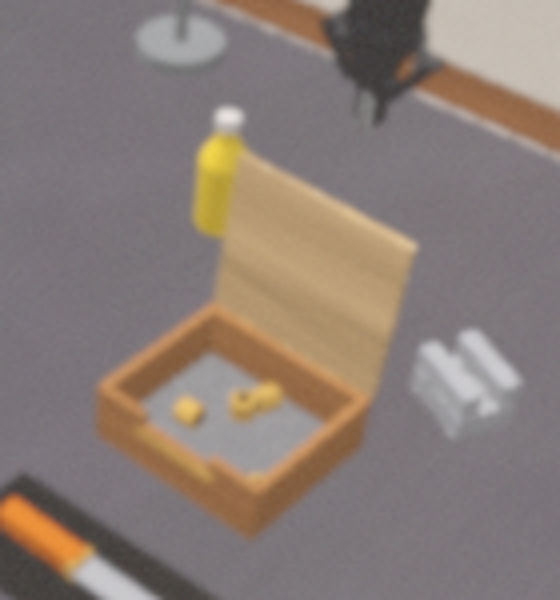

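arm_command --rows '[[[0,0,0,0,0,0.013,1],[0,0,0,0,0,0.013,1],[0,0,0,0,0,0.013,1],[0,0,0,0,0,0.013,1],[0,0,0,0,0,0.013,1],[0,0,0,0,0,0.013,1],[0,0,0,0,0,0.013,1],[0,0,0,0,0,0.012,1],[0,0,0,0,0,0,1],[0,0,0,0,0,0,1]]]'

```text
time: 52.22
tool_pos: [0.5589, 0.3318, 0.2182]
eef_rot: [[0.061, 0.998, -0.001], [0.998, -0.061, -0.001], [-0.001, -0.001, -1.0]]
force: [0.3, -0.4, 0.5]
opening: -0.0
```

arm_command --rows '[[[0,0,0,-0.012,0,0,1],[0,0,0,-0.012,0,0,1],[0,0,0,-0.012,0,0,1],[0,0,0,-0.012,0,0,1],[0,0,0,-0.012,0,0,1],[0,0,0,-0.012,0,0,1],[0,0,0,-0.012,0,0.001,1],[0,0,0,0,0,0,1],[0,0,0,0,0,0,1],[0,0,0,0,0,0,1]]]'

```text
time: 53.05
tool_pos: [0.5539, 0.248, 0.218]
eef_rot: [[0.061, 0.998, -0.001], [0.998, -0.061, -0.0], [-0.0, -0.001, -1.0]]
force: [0.2, -0.2, -0.7]
opening: 0.0001
```

```bash
python3 - <<'E'
from h import *
s=st()
snap('wrist','w25.png')
snap('scene','c25.png',(300,60,440,210),4)
H=np.array([0.5535,0.2595])
U=(s['tool_pos'][:2]-H)@[0.0523,0.9986]; print('U',U)
E
```

```text
t 53.05 pos [0.5539 0.248  0.218 ] yaw 86.51 tilt 0.04 F [ 0.1552 -0.2287 -0.7492] T [ 0.0433 -0.0405  0.0154] op 0.0001 q [-40.  28.  17. 110. -12.  43. -21.]
U -0.011434838400636084
```

View pics/w25.png

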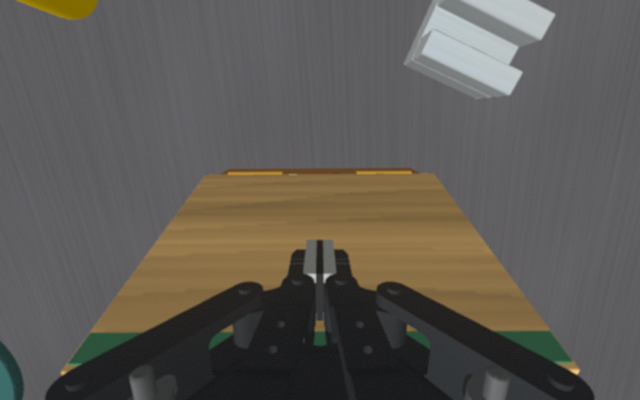

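View pics/c25.png

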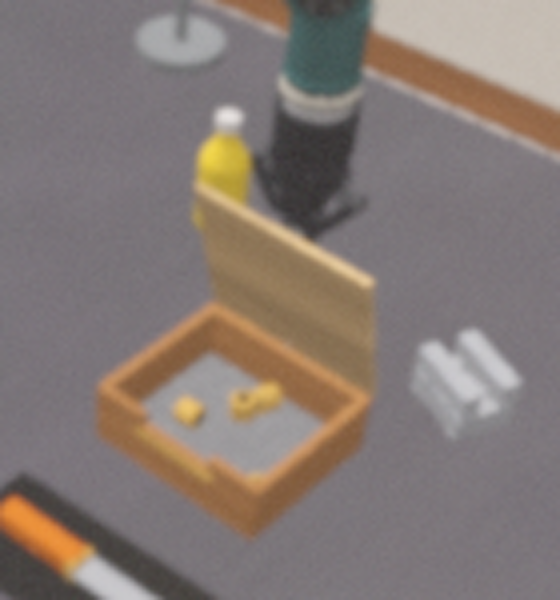

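arm_command --rows '[[[0,0,0,-0.011,0,0.0027,1],[0,0,0,-0.0125,0,0.004,1],[0,0,0,-0.012,0,0.005,1],[0,0,0,-0.0115,0,0.0065,1],[0,0,0,-0.0105,0,0.0075,1],[0,0,0,-0.01,0,0.0085,1],[0,0,0,-0.009,0,0.0095,1],[0,0,0,-0.008,0,0.01,1],[0,0,0,-0.007,0,0.011,1],[0,0,0,0,0,0,1]]]'

```text
time: 53.98
tool_pos: [0.5467, 0.1536, 0.1509]
eef_rot: [[0.064, 0.998, -0.005], [0.998, -0.064, -0.003], [-0.003, -0.005, -1.0]]
force: [-0.4, 0.9, 0.0]
opening: -0.0002
```

```bash
python3 - <<'E'
from h import *
s=st()
snap('scene','c26.png',(300,60,440,210),4)
H=np.array([0.5535,0.2595])
U=(s['tool_pos'][:2]-H)@[0.0523,0.9986]; print('U',U)
E
```

```text
t 53.98 pos [0.5467 0.1536 0.1509] yaw 86.35 tilt 0.34 F [-0.4356  0.8958  0.0373] T [ 0.0114  0.0209 -0.0142] op -0.0002 q [-31.  31.  14. 117. -14.  33. -11.]
U -0.10608539132870341
```

View pics/c26.png

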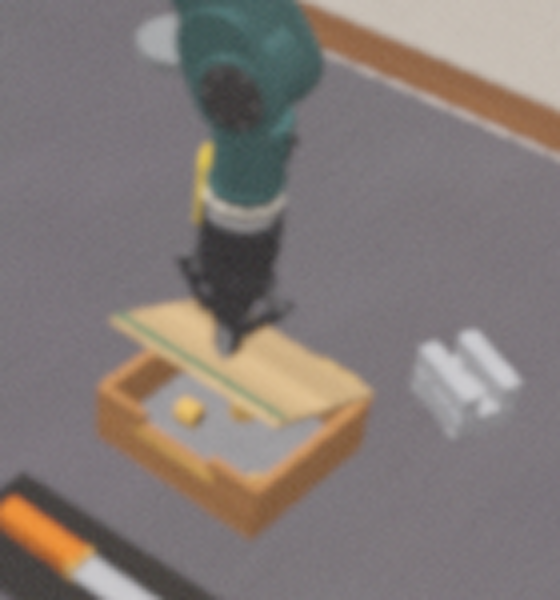

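arm_command --rows '[[[0,0,0,-0.005,0,0.011,1],[0,0,0,-0.004,0,0.011,1],[0,0,0,-0.003,0,0.011,1],[0,0,0,-0.002,0,0.01,1],[0,0,0,-0.001,0,0.006,1],[0,0,0,0,0,0.004,1],[0,0,0,0,0,0.002,1],[0,0,0,0,0,0.002,1],[0,0,0,0,0,0,1],[0,0,0,0,0,0,1]]]'

```text
time: 54.87
tool_pos: [0.5471, 0.1417, 0.0971]
eef_rot: [[0.061, 0.998, -0.001], [0.998, -0.061, 0.0], [-0.0, -0.001, -1.0]]
force: [-1.5, -1.0, 4.4]
opening: 0.0
```

```bash
python3 - <<'E'
from h import *
s=st()
snap('scene','c27.png',(300,80,440,210),4)
snap('side','s27.png',(220,120,360,220),5)
print(manip.mark_of('lid_edge','side')[:2])
E
```

```text
t 54.87 pos [0.5471 0.1417 0.0971] yaw 86.52 tilt 0.06 F [-1.4921 -0.9692  4.4156] T [-0.2109  0.3722 -0.0552] op 0.0 q [-28.  36.  12. 119. -16.  26.  -7.]
[{'location': [0.5439, 0.0828, 0.0672], 'score': 0.92}]
```

View pics/c27.png

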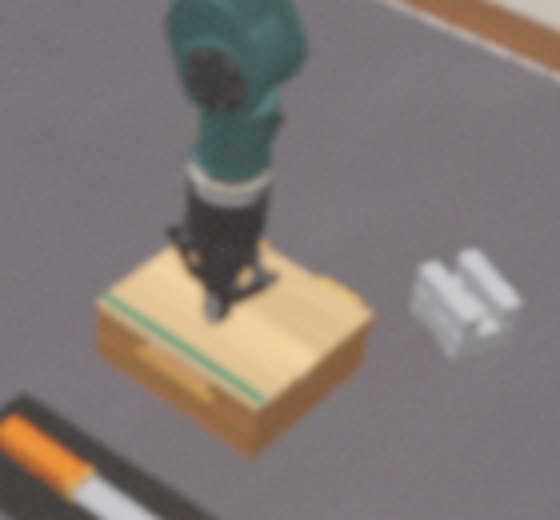

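View pics/s27.png

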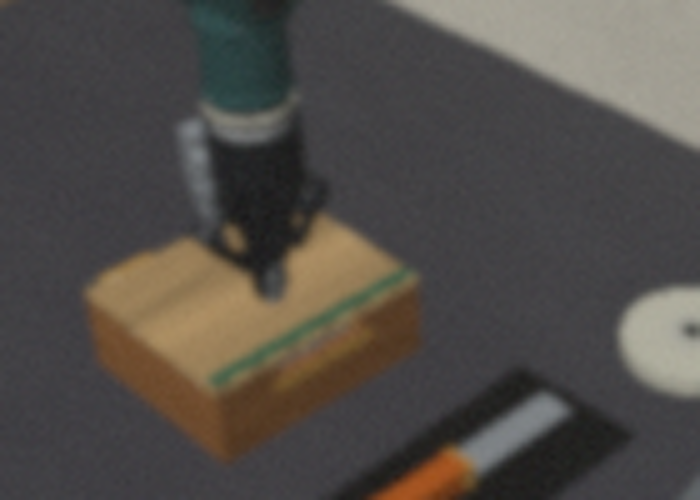

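arm_command --rows '[[[0,0,0,0,0,0.002,1],[0,0,0,0,0,0.002,1],[0,0,0,0,0,0,1],[0,0,0,0,0,-0.004,1],[0,0,0,0,0,-0.015,1],[0,0,0,0,0,-0.03,1],[0,0,0,0,0,-0.035,1],[0,0,0,0,0,-0.035,1],[0,0,0,0,0,-0.035,1],[0,0,0,0,0,-0.03,1]]]'

```text
time: 55.85
tool_pos: [0.548, 0.1423, 0.279]
eef_rot: [[0.06, 0.998, 0.002], [0.998, -0.06, 0.001], [0.001, 0.002, -1.0]]
force: [0.5, -1.0, -0.2]
opening: 0.0001
```

arm_command --rows '[[[0,0,0,-0.03,0,-0.005,0],[0,0,0,-0.03,0,-0.005,0],[0,0,0,-0.03,0,-0.005,0],[0,0,0,-0.03,0,-0.005,0],[0,0,0,-0.03,0,-0.005,0],[0,0,0,-0.03,0,-0.005,0],[0,0,0,-0.03,0,0,0],[0,0,0,0,0,0,0],[0,0,0,0,0,0,0],[0,0,0,0,0,0,0]]]'

```text
time: 56.68
tool_pos: [0.5349, -0.067, 0.3065]
eef_rot: [[0.061, 0.998, 0.0], [0.998, -0.061, 0.001], [0.001, 0.0, -1.0]]
force: [0.5, 1.1, 0.0]
opening: 0.0853
```

```bash
python3 - <<'E'
from h import *
s=st()
snap('wrist','w28.png'); snap('scene','c28.png',(200,80,440,280),3); snap('side','s28.png',(200,120,440,290),3)
for c in ['scene','side']:
    for t in ["lid_edge","tin_a_knob","tin_b_knob","blade_grip","blade_tip","rack","mat","wheel","oil","vee"]:
        print(c,t,[(round(d['score'],2),np.round(d['location'],3).tolist()) for d in manip.mark_of(t,c)[:2]])
E
```

```text
t 56.68 pos [ 0.5349 -0.067   0.3065] yaw 86.53 tilt 0.05 F [0.537  1.0507 0.0071] T [0.0049 0.004  0.0523] op 0.0853 q [-15.  18.  22. 114.  -9.  50.   8.]
scene lid_edge [(0.66, [0.544, 0.08, 0.068])]
scene tin_a_knob [(0.78, [0.642, -0.283, 0.067]), (0.26, [0.554, 0.263, 0.069])]
scene tin_b_knob [(0.81, [0.492, -0.285, 0.065]), (0.74, [0.381, -0.611, 0.08])]
scene blade_grip []
scene blade_tip [(0.8, [0.661, -0.072, 0.019])]
scene rack [(0.96, [0.569, -0.287, -0.004])]
scene mat [(0.75, [0.551, -0.069, -0.003])]
scene wheel [(0.61, [0.807, -0.095, -0.003])]
scene oil [(0.66, [0.322, 0.451, 0.001])]
scene vee [(0.91, [0.706, 0.377, 0.002])]
side lid_edge [(0.65, [0.544, 0.083, 0.067]), (0.46, [0.639, -0.283, 0.011])]
side tin_a_knob [(0.8, [0.637, -0.284, 0.063]), (0.33, [0.544, 0.083, 0.064])]
side tin_b_knob [(0.96, [0.518, -0.453, 0.039]), (0.89, [0.489, -0.291, 0.067])]
side blade_grip [(0.54, [0.519, -0.072, 0.018])]
side blade_tip [(0.94, [0.657, -0.072, 0.011])]
side rack [(0.84, [0.566, -0.284, 0.002])]
side mat [(0.77, [0.557, -0.071, 0.005])]
side wheel [(0.92, [0.803, -0.101, 0.004])]
side oil [(0.7, [0.318, 0.458, -0.004])]
side vee [(0.88, [0.706, 0.375, -0.003]), (0.46, [0.49, -0.288, 0.011])]
```

View pics/w28.png

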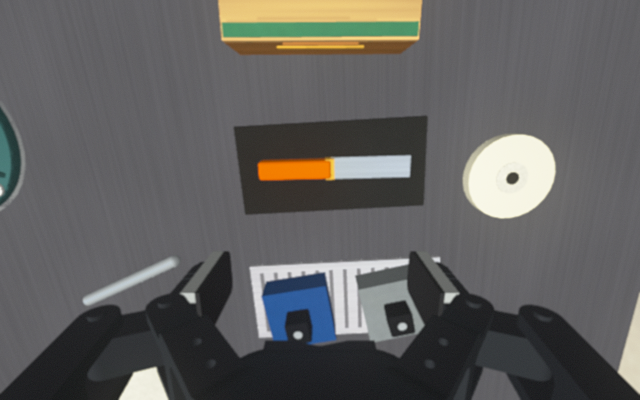

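View pics/c28.png

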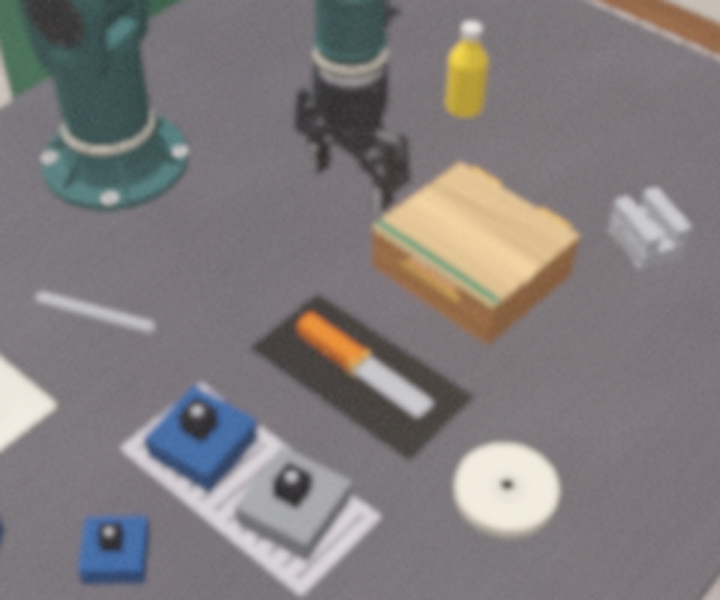

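View pics/s28.png

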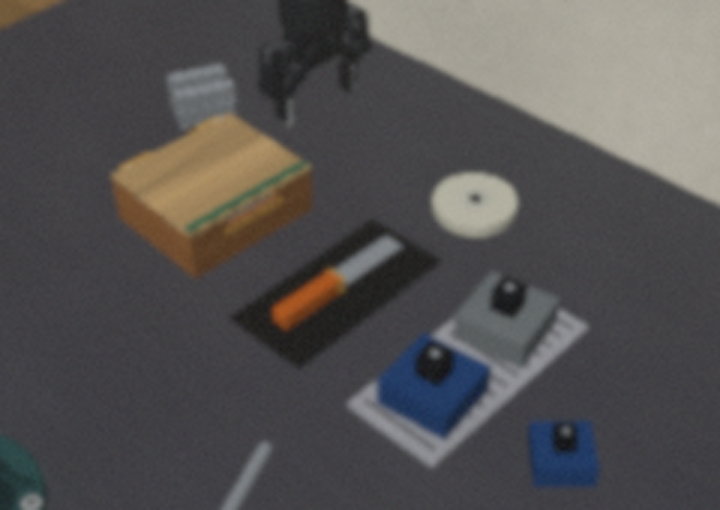

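```bash
python3 -c "
from workcell import manip
print(manip.close_job())"
```

```text
the job is handed in; nothing more can be done
None
```

The job is done and handed in; the robot's clock stood at about 58 s. I levered the lid up with the blade in the slot and swung it back to about 1.67 rad. I shook the blue tin, then the grey one, over the case, and stood both upside down on the drain plate. The blade went back on its mat before the shaking, and I shut the lid last.

- **Bushes:** Four are in the case, two from each tin. The blue tin went from 4.2 to 2.95 N and the grey from 4.5 to 2.9 N, and neither got lighter with more shaking. Blue lost about 1.3 N, less than the 1.57 N two 80 g bushes should give, but the pictures clearly showed two.
- **Lid:** It reads shut in both cameras. The fingertips met its top at 78 mm, the height of the shut lid, and the front edge reads 67–68 mm, within the finder's error.
- **Tins:** Both stand upside down on the plate within a few mm of where they started.
- **Blade:** It lies flat on the mat within a few mm of where it started.
- **Bystanders:** The wheel, bottle and vee block show no movement beyond measurement noise.
- **Robot:** It is clear of everything.

I noticed no knock to the blade or tins, and none of the final checks failed. The scene camera's network missed the blade's handle point in the last look, but the side camera and the pictures show it on the mat.

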